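Turn a sample carrier window-side up with a flat lifter

TASK

The blue sample carrier lies window-side down on the white pad of the flipping fixture. Take the lifter by its orange grip, lay its blade lightly on the pad in front of the carrier, slide it under the near edge to the end of the relief, push the carrier against the black stage's edge and seat it there for half a second with about 6 N (never over 12), and lever it over that edge so that it lies flat on the stage, windows up. Then stand the lifter back on the worktop clear of the fixture; do not press the blade on the pad with more than 15 N, do not touch the carrier with the robot itself, and leave the other things where they are.

Things in the scene. Friction and masses are not known exactly. Their poses are not given: they have to be found in the camera images.
- lifter: Rigid flat lifter, 0.12 kg: steel blade 36 mm wide, 1.6 mm thick; upright orange grip 38 mm (x) by 18 mm (y, flat sides), 23 to 73 mm above the blade's underside; dark neck below it 34 by 12 mm. Origin: on the blade's underside below the grip's centre; x points along the blade to the tip (blade x = -23 to +85 mm), z up the grip. At the start it stands on its blade on the worktop.
- blade_tip (a point): Middle of the lifter's front edge, on the underside of the blade (x = 85 mm, y = 0, z = 0 in the lifter's frame); same axes as the lifter. Blade and pad are both hard: a millimetre too low presses with 10 N or more, and the blade's friction on the pad (about 0.6 of that press) is no part of the push on the carrier.
- carrier: Blue loose carrier 60 (x) x 56 (y) x 10 mm, 0.06 kg. Starts on the pad, two round windows (-z face) down, 0 to 18 mm short of the stage. Origin: centre of window face; z to the back, x to the stage. Relief under the -x edge, full width: x = -30 to -16 mm, 3.4 high; its inner wall stops the blade. Tipped up, its low edge creeps back 10 mm from the stage; some 12 deg past upright it falls over.
- relief_end (a point): Foot of the relief's inner wall on the carrier (x = -16 mm, y = 0, z = 0 in the carrier's frame).
- fixture: Fixed flipping fixture 222 x 110 mm; base x = -100 to 122 mm, 20 mm high. On it the rigid level white pad, from x = -95 mm, 100 wide, top 24 mm up, and beyond it the black stage, 94 long, 100 wide, top 30 mm up, then an end wall. The stage is clamped at any setting: its front edge lies somewhere at x = 0 to 14 mm and is not reported; it stops the carrier. Origin: on the worktop; x to the stage.
- beaker: Bystander: glass beaker 72x77x92 mm; origin at the centre of its underside.
- buffer: Bystander: white bottle with blue cap, 66 mm wide, 121 mm high; origin under its centre.
- tips: Bystander: blue pipette-tip box 86x118x77 mm; origin under its centre.
- flask: Bystander: conical flask 82 mm wide, 128 mm high; origin under its centre.
- boat: Bystander: white weighing dish 69x69x16 mm; origin under its centre.
- tweezers: Bystander: steel tweezers 124 mm long, 9 mm high; origin under its centre.
- bottle: Bystander: white wash bottle with red cap, 68x107x187 mm; origin under its centre.
Mind the look-alikes: they are no part of the job. There is more than one size of the carrier; the job needs the largest.

How it is judged:
By the outcome, as a careful person would: the job done as asked, in the order asked, and still so for the second after the job is handed in, with the robot touching nothing.
It also fails if it takes over 72 s, if anything falls off the work surface, if the arm or the gripper's body presses on something with over 40 N, if the wrist force passes 120 N, or if a joint passes its speed limit or range.

ROBOT

A 7-joint arm with a two-finger parallel gripper is mounted at the origin on a cart in front of the work surface, level with it; the furniture and walls round the work are solid. World frame = base frame: x ahead of the robot, y to its left, z up, the work surface at z = 0. Lengths are in mm, angles in rad, forces in N, time in s.
With the tool pointing down it reaches from about 400 to 875 mm from the base axis. Payload 6.5 kg.
Tool frame: the origin (TCP) lies at the very end of the fingers, on their centre line; the grasp point (between the pads) lies 19 mm behind it (r.grip_depth is the distance from the TCP to the grasp point, in mm); z points along the fingers, y is the line along which they close (so a half turn about z gives the same grasp; the last joint's range is limited). The gripper opens to 85 mm and grips with 20 to 120 N. Pads are 22 mm wide; open, the fingers measure 114 mm over their backs; the gripper's body (76 mm by 85 mm) begins 54 mm behind the grasp point. The pads swing forward as they close: fully open they stand 13 mm farther back than shut.
Start: joints at [-1.298, 0.536, -0.004, 1.538, 0.003, 1.067, -0.071], TCP at [216.026, 613.044, 231.29] pointing down, gripper open.
Joint ranges: [-2.7, 2.7], [-0.37, 2.16], [-1.27, 1.26], [0.24, 2.4], [-1.31, 4.45], [0.19, 1.91], [-2.76, 2.76]. Speed limits (rad/s): [2.39, 2.39, 3.14, 3.14, 3.14, 3.14, 3.14].

INTERFACE

Orientations are given as a rotation vector (axis times angle).
In Python, from rig import get_state, imaging, workorder, r gives the robot as it stands. The module is installed in compiled form; this text tells all that it offers.
- The arm moves only by the tool drive_tool, never from a script. Its argument "steps" is a list of rows, each an object of numbers: "dx", "dy", "dz": the shift along the tool's x, y, z in cm; "ax", "ay", "az": the turn, a rotation vector about the tool's x, y, z in rad. In form: [{"dx": .., "dy": .., "dz": .., "ax": .., "ay": .., "az": ..}, ...]. A call has 1 to 5 rows; each row is the pose to reach, as a shift and turn from the pose commanded when the call began, along the tool's axes at that moment; what a row does not reach only later rows make up. A row lasts 1/12 s, in which the tool goes at most 41.7 mm and 7.16 degrees, less where a joint would pass 70% of its speed; a pose out of reach is approached as far as the arm can. A call with a gripper value outside its range is refused whole. "grip" is the opening, from 0 (shut) to 1 (fully open), set as the call begins (left out, the last holds). The fingers move at their own pace and stop on an object; the grip force is fixed at half the most. Time passes only in rows, so rows that repeat a pose let the fingers close. It gives the time, the measured TCP pose, the force, the opening and the grip force at its end, in the units of the state.
- get_state(): the state, without advancing time (a new reading comes with each control period).
- imaging.get_image(name): name is "side" or "top" or "wrist"; returns the picture (384x512x3 uint8, red, green, blue); there is no depth.
- imaging.camera_info(name): a dict with "fovy" (degrees; the focal length in pixels is half the picture's height over the tangent of half this angle, whatever the lens; pixels are square), "cx", "cy" (the principal point, pixels), "eye" and "attitude" of the camera in the world. Camera axes: x right, y up, looking along -z (the intrinsics and any distortion apply to the point x, -y, -z); pixel columns grow to the right and rows downward; lengths in mm; the calibration is good to about 2 mm. A picture is of the moment at which its call begins: read the wrist's pose just before it. camera_info takes no time and is no camera call; for the wrist camera it gives the pose at the moment of the call.
- workorder.close_job(): hands the job in; it is judged then, once.
The state is a dict: "clock": time; "joint_positions": joint angles; "dq": joint speeds; "joint_efforts": joint torques, N m; "position": TCP position; "ee_rot": TCP orientation; "ft_force": force on the tool from outside, world axes, zero at the start; "torque": the same for the moment, N m; "grip_width": finger opening in mm; "finger_force": force on a finger pad.
Only numpy, scipy, OpenCV 4.12 (cv2) and the standard library are available. Lean on these libraries where they do the work, as an engineer would, in place of code of your own. Each camera call takes 0.05 s, during which the arm holds its last target. There are 200 camera calls.

## Working session

There is one attempt and no reset: what is moved stays moved. The work goes in short steps, Python scripts to look and compute and a tool call to move; the robot and the scene stay as the last step left them, time stands still between calls to the robot, and variables do not carry over. Pictures are saved under pics/ and viewed, at most 10 in all, crops included, and the job is handed in when it is done.

Besides the shell and the picture viewer there is one more tool, called after ">>>" by a JSON object that holds its "fn" and its "kwargs", one argument or row to a line. drive_tool: Moves the arm, as the interface text tells. Its arguments: {"type":"object","properties":{"steps":{"type":"array"},"grip":{"type":"number"}},"required":["steps"]}

```bash
mkdir -p pics; python3 - <<'E'
from rig import get_state, imaging, r
import cv2,numpy as np
s=get_state();print(s)
ims=[]
for n in("top","side","wrist"):
    i=imaging.camera_info(n);print(n,i)
    im=imaging.get_image(n)[:,:,::-1];cv2.imwrite(f"pics/{n}0.png",im);ims.append(im)
b=np.zeros((600,800,3),np.uint8)
cv2.imwrite("pics/a.png",cv2.resize(ims[0],(800,600)))
E
```

```text
{'clock': 0.0, 'joint_positions': array([-1.29823121,  0.53715153, -0.00441383,  1.53889398,  0.00260567,
        1.06731455, -0.07121881]), 'dq': array([ 0.0014992 , -0.00077157,  0.00095469, -0.00116713,  0.00177063,
       -0.00114759,  0.00096893]), 'joint_efforts': array([-3.67553002e-04, -5.83400702e+01,  1.04820773e+00, -2.59092414e+01,
        1.22793973e-02,  9.46431421e-03,  2.29490325e-05]), 'position': array([215.82903717, 612.43504175, 230.41469016]), 'ee_rot': array([-5.29510874e-01, -3.09649244e+00,  2.75717899e-03]), 'ft_force': array([ 0.49531391,  0.66241931, -0.65482006]), 'torque': array([-0.0287858 , -0.00652693, -0.0092739 ]), 'finger_force': 0.0, 'grip_width': 85.31886195656809}
top {'fovy': 54.148389019615884, 'cx': 256.3817480859612, 'cy': 187.99032081825362, 'eye': array([ 301.58843593,    2.66225722, 1338.13668182]), 'attitude': array([ 0.12807237, -0.14994781, -1.55961511])}
side {'fovy': 51.23264159384704, 'cx': 257.5354300125507, 'cy': 187.78597224200502, 'eye': array([-960.28881333, -121.21432315,  874.14786119]), 'attitude': array([ 0.84200296, -0.80234965, -1.31694807])}
wrist {'fovy': 69.94669788378445, 'cx': 260.11885317156054, 'cy': 191.57734616852534, 'eye': array([137.54463191, 640.6230864 , 372.70301462]), 'attitude': array([-0.2840473 , -0.20010831,  1.22007547])}
```

View pics/a.png

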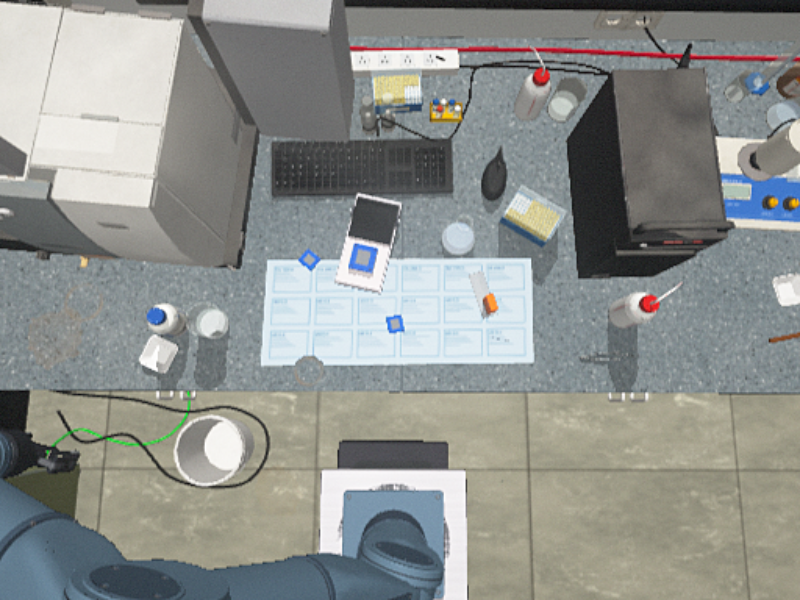

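View pics/side0.png

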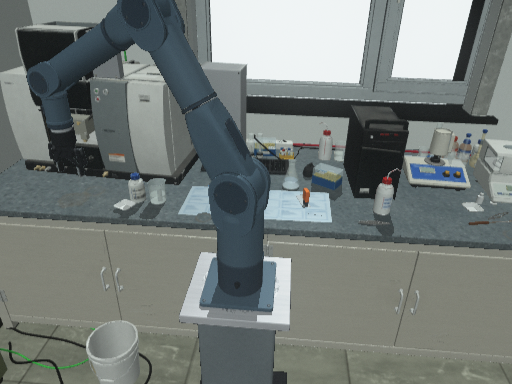

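The top view (800-px scale) shows three blue plates: (309,260) and (395,324), both small and on the mat, and a larger one at (363,259) on the fixture's white pad. The last one is the job's carrier. The lifter has its orange grip at (490,302) and its blade towards (476,273). The black stage is at (374,218). I'll confirm this in one crop and measure.

```bash
cat > h.py <<'E'
import numpy as np,cv2
from scipy.spatial.transform import Rotation as R
from rig import get_state, imaging, r
def ray(i,uv):
    f=192/np.tan(np.radians(i['fovy'])/2)
    d=np.array([(uv[0]-i['cx'])/f,-(uv[1]-i['cy'])/f,-1.])
    return i['eye'],R.from_rotvec(i['attitude']).apply(d)
def onz(i,uv,z):
    e,d=ray(i,uv); return e+d*(z-e[2])/d[2]
def proj(i,p):
    f=192/np.tan(np.radians(i['fovy'])/2)
    q=R.from_rotvec(i['attitude']).inv().apply(np.asarray(p,float)-i['eye'])
    return np.stack([i['cx']-f*q[...,0]/q[...,2],i['cy']+f*q[...,1]/q[...,2]],-1)
def comps(m,n=50):
    k,l,s,c=cv2.connectedComponentsWithStats(m.astype(np.uint8))
    return [(l==j,s[j],c[j]) for j in range(1,k) if s[j,4]>=n]
def rect(m):
    c=max(cv2.findContours(m.astype(np.uint8),cv2.RETR_EXTERNAL,cv2.CHAIN_APPROX_NONE)[0],key=cv2.contourArea)
    return cv2.minAreaRect(c)
E
python3 - <<'E'
from h import *
im=cv2.imread("pics/top0.png");i=imaging.camera_info("top")
hsv=cv2.cvtColor(im,cv2.COLOR_BGR2HSV);H,S,V=cv2.split(hsv)
W=np.zeros(H.shape,bool);W[110:240,150:350]=1
for nm,m,z in(("blue",(H>100)&(H<125)&(S>150)&W,34),("orange",(H>5)&(H<18)&(S>170)&W,70)):
    for k,s,c in comps(m,12):
        q=rect(k);b=cv2.boxPoints(q);print(nm,s,c.round(1),[onz(i,p,z)[:2].round() .tolist() for p in b],onz(i,q[0],z)[:2].round(1))
cv2.imwrite("pics/c.png",cv2.resize(im[110:240,170:350],None,fx=4.4,fy=4.4,interpolation=cv2.INTER_CUBIC))
E
```

```text
blue [223 156  19  18 144] [231.9 164.6] [[598.0, 105.0], [654.0, 93.0], [641.0, 40.0], [585.0, 53.0]] [619.2  73. ]
blue [191 160  14  13  65] [197.7 165.8] [[612.0, 220.0], [640.0, 200.0], [616.0, 170.0], [589.0, 190.0]] [614.  194.9]
blue [247 202  12  11  62] [252.3 207. ] [[481.0, 19.0], [488.0, -15.0], [454.0, -22.0], [447.0, 12.0]] [467.5  -1.4]
orange [311 188   7  11  44] [314.3 193.2] [[526.0, -201.0], [531.0, -215.0], [498.0, -225.0], [493.0, -211.0]] [ 512. -213.]
```

View pics/c.png

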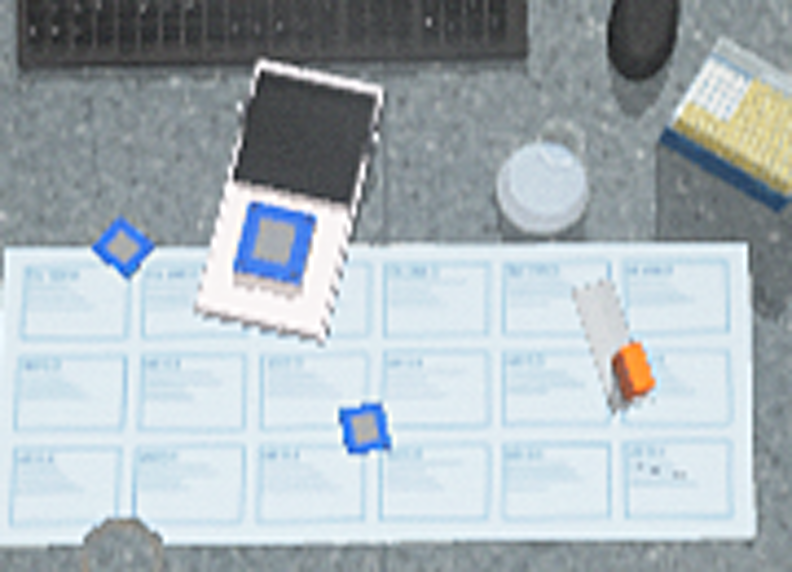

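The crop confirms it: the largest plate is at crop (273,240) on the white pad, with its relief edge toward the robot at the lower side. The lifter's grip is at (634,370) and its blade tip at (593,283). I'll compute the move next.

```bash
cat >> h.py <<'E'
def down(yaw): # tool pointing down with tool x at yaw (deg)
    c,s=np.cos(np.radians(yaw)),np.sin(np.radians(yaw))
    return R.from_matrix(np.array([[c,s,0],[s,-c,0],[0,0,-1.]]))
def delta(p,Rt):
    s=get_state();R0=R.from_rotvec(s['ee_rot'])
    d=R0.inv().apply(np.array(p)-s['position'])/10
    print('d cm',d.round(3),'rot',(R0.inv()*Rt).as_rotvec().round(4))
E
python3 - <<'E'
from h import *
i=imaging.camera_info("top");C=lambda x,y:(170+x/4.4,110+y/4.4)
t=onz(i,C(593,283),0);b=onz(i,C(618,405),0);print(t,b,np.degrees(np.arctan2(*(t-b)[1::-1])))
print("fix",[onz(i,C(*p),z)[:2].round() for p,z in(((229,182),30),((353,204),30),((197,311),24),((323,341),24),((260,60),30),((383,88),30))])
w=imaging.camera_info("wrist");print(R.from_rotvec(w['attitude']).apply([0,0,-1]))
s=get_state();print(R.from_rotvec(s['ee_rot']).as_matrix().round(3))
delta([500,250,300],down(180)); delta([545,75,300],down(168))
E
```

```text
[ 593.40425654 -191.76789849    0.        ] [ 491.40554015 -210.50871693    0.        ] 10.411167467675996
fix [array([669., 109.]), array([651.,   8.]), array([562., 133.]), array([538.,  31.]), array([774.,  86.]), array([750., -16.])]
[ 0.30190771 -0.10698968 -0.94731459]
[[-0.943  0.332 -0.   ]
 [ 0.332  0.943 -0.001]
 [-0.    -0.001 -1.   ]]
d cm [-38.846 -24.768  -6.901] rot [-1.300e-03 -1.000e-04 -3.387e-01]
d cm [-48.906 -39.778  -6.88 ] rot [-0.0013  0.     -0.1293]
```

>>> {"fn": "drive_tool", "kwargs": {
  "steps": [
    {"dx": -2.2,"dy": -2,"dz": -1.4},
    {"dx": -5.2,"dy": -4,"dz": -2.8},
    {"dx": -8.4,"dy": -6.5,"dz": -4.2},
    {"dx": -11.6,"dy": -9,"dz": -5.6},
    {"dx": -14.8,"dy": -11.5,"dz": -7}
  ],
  "grip": 1
}}

```text
validation failed for argument at $.st...
```

>>> {"fn": "drive_tool", "kwargs": {
  "steps": [
    {"dx": -3.1,"dy": -2.5},
    {"dx": -6.2,"dy": -5},
    {"dx": -9.3,"dy": -7.5},
    {"dx": -12.4,"dy": -10},
    {"dx": -15.5,"dy": -12.5}
  ]
}}

```text
validation failed for argument at $.st...
```

>>> {"fn": "drive_tool", "kwargs": {
  "steps": [
    {"dx": -3.1,"dy": -2.5},
    {"dx": -6.2,"dy": -5},
    {"dx": -9.3,"dy": -7.5},
    {"dx": -12.4,"dy": -10},
    {"dx": -15.5,"dy": -12.5}
  ]
}}

```text
validation failed for argument at $.st...
```

>>> {"fn": "drive_tool", "kwargs": {
  "steps": [
    {"dx": -1.5,"dy": -1.5,"az": -0.06},
    {"dx": -3.1,"dy": -3.3,"az": -0.13},
    {"dx": -3.1,"dy": -3.3,"az": -0.13},
    {"dx": -3.1,"dy": -3.3,"az": -0.13}
  ]
}}

```text
validation failed for argument at $.st...
```

```bash
python3 - <<'E'
from h import *
import pickle
s=get_state();i=imaging.camera_info("wrist");im=imaging.get_image("wrist")[:,:,::-1]
print(s['clock'],s['position'],np.linalg.norm(s['dq']))
cv2.imwrite("pics/w1.png",im);pickle.dump((s,i),open("w1.pkl","wb"))
print([proj(i,p).round() for p in((619,73,34),(512,-213,70))])
E
```

```text
0.15 [215.87728851 612.59011818 230.6140653 ] 0.006726356070699281
[array([ 65., 452.]), array([-120.,  475.])]
```

View pics/w1.png

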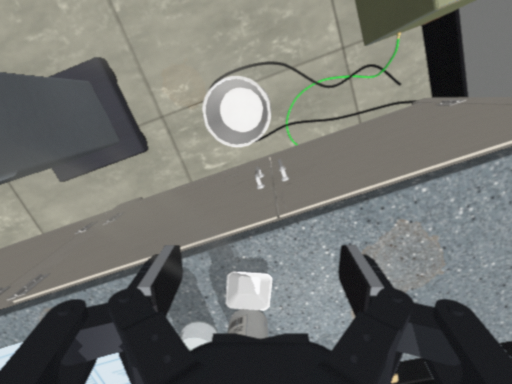

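That picture shows the floor and dish and none of the work; the camera sits at tool +x and looks back at the TCP. The rows need all six keys, so the moves were refused. I'll plan a chain that brings tool x to lifter +x, so the camera will look at the blade tip.

```bash
cat >> h.py <<'E'
def rows(Ps,n): # Ps: list of (x,y,z,yaw) knots of a down-pointing tool, n rows total evenly; prints calls of 5 rows
    Ps=np.array(Ps,float);t=np.r_[0,np.cumsum(np.linalg.norm(np.diff(Ps[:,:3],axis=0),axis=1))]
    Q=np.stack([np.interp(np.linspace(0,t[-1],n+1),t,Ps[:,k]) for k in range(4)],1)
    for a in range(0,n,5):
        R0=down(Q[a,3])
        print([[*(R0.inv().apply(Q[j,:3]-Q[a,:3])/10).round(1).tolist(),round(float((R0.inv()*down(Q[j,3])).as_rotvec()[2]),3)] for j in range(a+1,min(a+5,n)+1)])
E
python3 - <<'E'
from h import *
rows([(216,613,231,160.6),(420,250,280,95),(511,-208,200,10.4)],25)
E
```

```text
[[-2.7, -2.3, -0.4, 0.098], [-5.3, -4.7, -0.8, 0.195], [-8.0, -7.0, -1.3, 0.293], [-10.7, -9.4, -1.7, 0.39], [-13.3, -11.7, -2.1, 0.488]]
[[-3.5, -0.8, -0.4, 0.098], [-6.9, -1.6, -0.8, 0.195], [-10.4, -2.5, -1.3, 0.293], [-13.8, -3.3, -1.7, 0.39], [-17.3, -4.1, -2.1, 0.488]]
[[-3.4, 0.9, -0.4, 0.098], [-6.9, 1.5, -0.6, 0.199], [-10.4, 1.3, 0.0, 0.31], [-13.9, 1.1, 0.6, 0.421], [-17.4, 0.9, 1.2, 0.533]]
[[-3.1, 1.6, 0.6, 0.111], [-6.3, 3.2, 1.2, 0.223], [-9.4, 4.8, 1.8, 0.334], [-12.5, 6.4, 2.4, 0.445], [-15.7, 8.0, 3.0, 0.557]]
[[-1.8, 3.0, 0.6, 0.111], [-3.6, 6.0, 1.2, 0.223], [-5.4, 9.0, 1.8, 0.334], [-7.3, 12.1, 2.4, 0.445], [-9.1, 15.1, 3.0, 0.557]]
```

>>> {"fn": "drive_tool", "kwargs": {
  "steps": [
    {"dx": -2.7,"dy": -2.3,"dz": -0.4,"ax": 0,"ay": 0,"az": 0.1},
    {"dx": -5.3,"dy": -4.7,"dz": -0.8,"ax": 0,"ay": 0,"az": 0.2},
    {"dx": -8,"dy": -7,"dz": -1.3,"ax": 0,"ay": 0,"az": 0.3},
    {"dx": -10.7,"dy": -9.4,"dz": -1.7,"ax": 0,"ay": 0,"az": 0.39},
    {"dx": -13.3,"dy": -11.7,"dz": -2.1,"ax": 0,"ay": 0,"az": 0.49}
  ],
  "grip": 1
}}

```text
clock: 0.62
position: [303.3, 456.6, 252.4]
ee_rot: [1.272, 2.873, -0.0]
ft_force: [0.8, 1.0, 0.8]
grip_width: 85.8
finger_force: 0.0
```

>>> {"fn": "drive_tool", "kwargs": {
  "steps": [
    {"dx": -3.5,"dy": -0.8,"dz": -0.4,"ax": 0,"ay": 0,"az": 0.1},
    {"dx": -6.9,"dy": -1.6,"dz": -0.8,"ax": 0,"ay": 0,"az": 0.2},
    {"dx": -10.4,"dy": -2.5,"dz": -1.3,"ax": 0,"ay": 0,"az": 0.29},
    {"dx": -13.8,"dy": -3.3,"dz": -1.7,"ax": 0,"ay": 0,"az": 0.39},
    {"dx": -17.3,"dy": -4.1,"dz": -2.1,"ax": 0,"ay": 0,"az": 0.49}
  ]
}}

```text
clock: 1.03
position: [389.6, 301.7, 273.6]
ee_rot: [-1.93, -2.478, -0.0]
ft_force: [0.6, 0.5, 0.7]
grip_width: 85.5
finger_force: 0.0
```

>>> {"fn": "drive_tool", "kwargs": {
  "steps": [
    {"dx": -3.4,"dy": 0.9,"dz": -0.4,"ax": 0,"ay": 0,"az": 0.1},
    {"dx": -6.9,"dy": 1.5,"dz": -0.6,"ax": 0,"ay": 0,"az": 0.2},
    {"dx": -10.4,"dy": 1.3,"dz": 0,"ax": 0,"ay": 0,"az": 0.31},
    {"dx": -13.9,"dy": 1.1,"dz": 0.6,"ax": 0,"ay": 0,"az": 0.42},
    {"dx": -17.4,"dy": 0.9,"dz": 1.2,"ax": 0,"ay": 0,"az": 0.53}
  ]
}}

```text
clock: 1.45
position: [441.5, 135.3, 261.3]
ee_rot: [-2.513, -1.885, -0.001]
ft_force: [0.7, -0.3, 0.4]
grip_width: 85.3
finger_force: 0.0
```

>>> {"fn": "drive_tool", "kwargs": {
  "steps": [
    {"dx": -3.1,"dy": 1.6,"dz": 0.6,"ax": 0,"ay": 0,"az": 0.11},
    {"dx": -6.3,"dy": 3.2,"dz": 1.2,"ax": 0,"ay": 0,"az": 0.22},
    {"dx": -9.4,"dy": 4.8,"dz": 1.8,"ax": 0,"ay": 0,"az": 0.33},
    {"dx": -12.5,"dy": 6.4,"dz": 2.4,"ax": 0,"ay": 0,"az": 0.44},
    {"dx": -15.7,"dy": 8,"dz": 3,"ax": 0,"ay": 0,"az": 0.55}
  ]
}}

```text
clock: 1.87
position: [475.3, -37.3, 231.2]
ee_rot: [-2.93, -1.133, -0.001]
ft_force: [0.6, 0.0, -0.2]
grip_width: 85.6
finger_force: 0.0
```

```bash
python3 - <<'E'
from h import *
s=get_state();print(s['clock'],s['position'],s['joint_positions'].round(2));M=R.from_rotvec(s['ee_rot']);print(np.degrees(np.arctan2(*M.as_matrix()[1::-1,0])))
delta([511,-208,200],down(10.4))
E
```

```text
1.8667 [475.31469248 -37.30828322 231.22476882] [-0.58  0.28  0.67  2.01 -0.22  0.92 -0.63]
42.28290022411037
d cm [-8.846 15.029  3.117] rot [-1.000e-04 -8.000e-04  5.565e-01]
```

>>> {"fn": "drive_tool", "kwargs": {
  "steps": [
    {"dx": -1.8,"dy": 3,"dz": 0.6,"ax": 0,"ay": 0,"az": 0.11},
    {"dx": -3.6,"dy": 6,"dz": 1.2,"ax": 0,"ay": 0,"az": 0.22},
    {"dx": -5.4,"dy": 9,"dz": 1.8,"ax": 0,"ay": 0,"az": 0.33},
    {"dx": -7.1,"dy": 12,"dz": 2.5,"ax": 0,"ay": 0,"az": 0.44},
    {"dx": -8.85,"dy": 15.05,"dz": 3.1,"ax": 0,"ay": 0,"az": 0.556}
  ]
}}

```text
clock: 2.28
position: [512.0, -207.9, 199.8]
ee_rot: [-3.128, -0.286, -0.0]
ft_force: [1.7, -0.2, 0.1]
grip_width: 85.8
finger_force: 0.0
```

```bash
python3 - <<'E'
from h import *
s=get_state();i=imaging.camera_info("wrist");im=imaging.get_image("wrist")[:,:,::-1].copy()
print(s['clock'],s['position'],s['joint_positions'].round(2),s['dq'].round(2))
cv2.imwrite("pics/w2.png",im)
H,S,V=cv2.split(cv2.cvtColor(im,cv2.COLOR_BGR2HSV))
for k,st,c in comps((H>3)&(H<20)&(S>150),100):
    q=rect(k);print(st,c,q,[onz(i,p,73)[:2].round(1) for p in cv2.boxPoints(q)])
E
```

```text
2.2833 [ 511.96516396 -207.94020021  199.81258694] [-0.27  0.51  0.77  1.86 -0.43  0.95 -0.69] [ 0.74  0.62  0.18 -0.53 -0.54  0.18 -0.35]
[256 155  20  44 654] [265.33944954 176.63455657] ((265.0384826660156, 176.30770874023438), (42.79198455810547, 16.372583389282227), 82.87498474121094) [array([ 538.6, -196.2]), array([ 543.5, -211.7]), array([ 500.8, -225.7]), array([ 495.5, -209.4])]
```

View pics/w2.png

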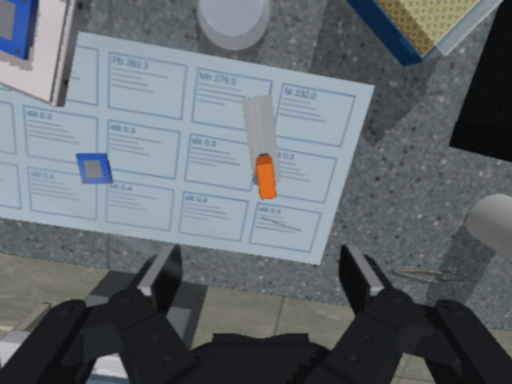

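The wrist view shows the lifter's grip at (265,176) and its blade tip at (258,97), between the fingers' columns. The arm was still moving, so I'll settle it and re-measure.

>>> {"fn": "drive_tool", "kwargs": {
  "steps": [
    {"dx": 0,"dy": 0,"dz": 1,"ax": 0,"ay": 0,"az": 0},
    {"dx": 0,"dy": 0,"dz": 2,"ax": 0,"ay": 0,"az": 0},
    {"dx": 0,"dy": 0,"dz": 2,"ax": 0,"ay": 0,"az": 0},
    {"dx": 0,"dy": 0,"dz": 2,"ax": 0,"ay": 0,"az": 0}
  ]
}}

```text
clock: 2.67
position: [511.4, -204.8, 179.4]
ee_rot: [-3.126, -0.297, 0.003]
ft_force: [-0.6, -0.7, 1.0]
grip_width: 85.1
finger_force: 0.0
```

```bash
python3 - <<'E'
from h import *
s=get_state();i=imaging.camera_info("wrist");im=imaging.get_image("wrist")[:,:,::-1].copy()
print(s['clock'],s['position'],s['dq'].round(3))
cv2.imwrite("pics/w3.png",im)
H,S,V=cv2.split(cv2.cvtColor(im,cv2.COLOR_BGR2HSV))
for k,st,c in comps((H>3)&(H<20)&(S>150),100):
    q=rect(k);print(st,c.round(1),[(p.round(1),onz(i,p,73)[:2].round(1)) for p in cv2.boxPoints(q)],np.median(V[k]))
y0,x0=st[1]-90,st[0]-45
cv2.imwrite("pics/w3c.png",cv2.resize(im[y0:y0+150,x0:x0+110],None,fx=4,fy=4,interpolation=cv2.INTER_CUBIC));print(x0,y0)
E
```

```text
2.6667 [ 511.37423685 -204.76000203  179.42500047] [-0.007 -0.014  0.017 -0.017  0.003  0.004 -0.004]
[259 159  21  47 762] [269.1 181.8] [(array([257.5, 159.7], dtype=float32), array([ 539. , -195.9])), (array([274.9, 157.5], dtype=float32), array([ 544. , -211.3])), (array([280.7, 203.4], dtype=float32), array([ 500.9, -226. ])), (array([263.2, 205.6], dtype=float32), array([ 495.5, -209.7]))] 207.0
214 69
```

View pics/w3c.png

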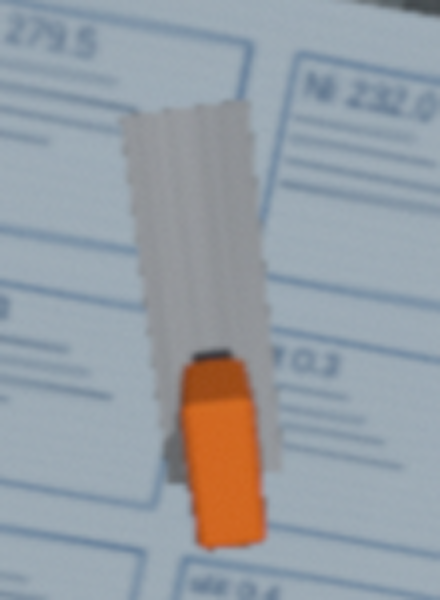

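The crop shows the grip's top face with corners (184,404), (251,398), (266,540) and (198,548). The blade's tip corners are (122,118) and (247,100).

```bash
cat >> h.py <<'E'
def yawof(v): return np.degrees(np.arctan2(v[1],v[0]))
E
python3 - <<'E'
from h import *
i=imaging.camera_info("wrist")
P=lambda u,v,z:onz(i,(214+u/4,69+v/4),z)
T=[P(*p,73) for p in((184,404),(251,398),(266,540),(198,548))]
print(np.round(T,1),np.mean(T,0),yawof(T[0]-T[3]),yawof(T[1]-T[2]))
B=[P(*p,1.6) for p in((122,118),(247,100),(281,470),(167,480))]
print(np.round(B,1),yawof(B[0]-B[3]),yawof(B[1]-B[2]),(B[0]+B[1])/2,(B[2]+B[3])/2, np.linalg.norm(B[0]-B[1]),np.linalg.norm(B[1]-B[2]))
c=np.mean(T,0);yaw=yawof((B[0]+B[1]-B[2]-B[3]));print(yaw)
delta([c[0],c[1],27],down(yaw))
E
```

```text
[[ 530.3 -200.5   73. ]
 [ 534.6 -215.5   73. ]
 [ 500.6 -226.4   73. ]
 [ 495.5 -210.6   73. ]] [ 515.25327774 -213.23032403   73.        ] 16.20198277079485 17.774437881261395
[[ 589.3 -171.6    1.6]
 [ 600.4 -204.6    1.6]
 [ 497.9 -236.7    1.6]
 [ 488.2 -203.     1.6]] 17.26207369964298 17.40011304048077 [ 594.87547429 -188.10033521    1.6       ] [ 493.02086256 -219.8861052     1.6       ] 34.80621020485507 107.44728395997379
17.331577294736622
d cm [ 0.193  0.884 15.305] rot [-0.0012  0.0003 -0.1133]
```

>>> {"fn": "drive_tool", "kwargs": {
  "steps": [
    {"dx": 0.2,"dy": 0.9,"dz": 2,"ax": 0,"ay": 0,"az": -0.113},
    {"dx": 0.2,"dy": 0.9,"dz": 5,"ax": 0,"ay": 0,"az": -0.113},
    {"dx": 0.2,"dy": 0.9,"dz": 8,"ax": 0,"ay": 0,"az": -0.113},
    {"dx": 0.2,"dy": 0.9,"dz": 8,"ax": 0,"ay": 0,"az": -0.113}
  ]
}}

```text
clock: 3.05
position: [512.8, -212.4, 96.4]
ee_rot: [-3.102, -0.472, 0.01]
ft_force: [-1.0, 1.1, -0.9]
grip_width: 85.4
finger_force: 0.0
```

```bash
python3 - <<'E'
from h import *
delta([515.1,-213.1,30],down(17.3))
s=get_state();i=imaging.camera_info("wrist");im=imaging.get_image("wrist")[:,:,::-1].copy()
H,S,V=cv2.split(cv2.cvtColor(im,cv2.COLOR_BGR2HSV))
print([proj(i,p).round(1) for p in ((515.1,-213.1,73),(496.1,-219,73))])
m=(H>3)&(H<20)&(S>150)&(V>190)
for k,st,c in comps(m,100): print(st,c,rect(k))
E
```

```text
d cm [0.232 0.164 6.64 ] rot [-0.0049  0.0054 -0.0001]
[array([263.6, 225.7]), array([263.5, 251.9])]
```

>>> {"fn": "drive_tool", "kwargs": {
  "steps": [
    {"dx": 0.1,"dy": 0.1,"dz": 2.5,"ax": 0,"ay": 0,"az": 0},
    {"dx": 0.1,"dy": 0.1,"dz": 5,"ax": 0,"ay": 0,"az": 0},
    {"dx": 0.1,"dy": 0.1,"dz": 6.5,"ax": 0,"ay": 0,"az": 0},
    {"dx": 0.1,"dy": 0.1,"dz": 6.6,"ax": 0,"ay": 0,"az": 0},
    {"dx": 0.1,"dy": 0.1,"dz": 6.6,"ax": 0,"ay": 0,"az": 0}
  ]
}}

```text
clock: 3.52
position: [517.6, -215.8, 35.7]
ee_rot: [3.106, 0.47, 0.002]
ft_force: [0.8, -0.2, 0.6]
grip_width: 85.5
finger_force: 0.0
```

```bash
python3 - <<'E'
from h import *
delta([515.1,-213.1,30],down(17.3));s=get_state();print(s['joint_positions'].round(2),s['dq'].round(3))
E
```

```text
d cm [-0.159 -0.332  0.572] rot [ 0.0006 -0.001  -0.0015]
[-0.09  0.75  0.54  1.91 -0.62  0.65 -0.43] [-0.004 -0.02   0.018 -0.01   0.002 -0.    -0.001]
```

>>> {"fn": "drive_tool", "kwargs": {
  "steps": [
    {"dx": -0.15,"dy": -0.33,"dz": 0.57,"ax": 0,"ay": 0,"az": 0},
    {"dx": -0.15,"dy": -0.33,"dz": 0.57,"ax": 0,"ay": 0,"az": 0},
    {"dx": -0.15,"dy": -0.33,"dz": 0.57,"ax": 0,"ay": 0,"az": 0}
  ]
}}

```text
clock: 3.77
position: [514.8, -212.8, 29.6]
ee_rot: [3.106, 0.47, 0.002]
ft_force: [-0.2, -0.3, -0.1]
grip_width: 85.2
finger_force: 0.0
```

>>> {"fn": "drive_tool", "kwargs": {
  "steps": [
    {"dx": 0,"dy": 0,"dz": 0,"ax": 0,"ay": 0,"az": 0},
    {"dx": 0,"dy": 0,"dz": 0,"ax": 0,"ay": 0,"az": 0},
    {"dx": 0,"dy": 0,"dz": 0,"ax": 0,"ay": 0,"az": 0},
    {"dx": 0,"dy": 0,"dz": 0,"ax": 0,"ay": 0,"az": 0},
    {"dx": 0,"dy": 0,"dz": 0,"ax": 0,"ay": 0,"az": 0}
  ],
  "grip": 0
}}

```text
clock: 4.18
position: [514.3, -213.1, 28.7]
ee_rot: [3.106, 0.469, 0.0]
ft_force: [-0.1, -1.1, 1.0]
grip_width: 25.5
finger_force: 0.0
```

>>> {"fn": "drive_tool", "kwargs": {
  "steps": [
    {"dx": 0,"dy": 0,"dz": 0,"ax": 0,"ay": 0,"az": 0},
    {"dx": 0,"dy": 0,"dz": 0,"ax": 0,"ay": 0,"az": 0},
    {"dx": 0,"dy": 0,"dz": 0,"ax": 0,"ay": 0,"az": 0},
    {"dx": 0,"dy": 0,"dz": 0,"ax": 0,"ay": 0,"az": 0},
    {"dx": 0,"dy": 0,"dz": 0,"ax": 0,"ay": 0,"az": 0}
  ]
}}

```text
clock: 4.6
position: [514.4, -213.2, 28.7]
ee_rot: [3.106, 0.469, 0.0]
ft_force: [0.3, 0.5, 2.3]
grip_width: 17.4
finger_force: 58.5
```

```bash
python3 - <<'E'
from h import *
delta([515.1,-213.1,30],down(17.3));s=get_state();print(s)
E
```

```text
d cm [ 0.071  0.016 -0.132] rot [ 0.0002 -0.0001 -0.0022]
{'clock': 4.6, 'joint_positions': array([-0.08262287,  0.75403358,  0.53324275,  1.9231081 , -0.62663857,
        0.63516416, -0.41971883]), 'dq': array([-0.00043415, -0.0002919 , -0.00077612, -0.00104544,  0.00126637,
        0.00021045,  0.000285  ]), 'joint_efforts': array([-1.15623095e-01, -5.21681249e+01,  1.05778858e+01, -1.39303118e+01,
       -3.25924822e-02, -2.70515290e-02, -4.67085210e-04]), 'position': array([ 514.37491228, -213.15435324,   28.6767138 ]), 'ee_rot': array([3.10622781e+00, 4.69100091e-01, 2.10212282e-04]), 'ft_force': array([0.27573518, 0.45417671, 2.25773204]), 'torque': array([-0.01387076,  0.10857181,  0.00944911]), 'finger_force': 58.548442125320435, 'grip_width': 17.359279305232032}
```

```bash
python3 - <<'E'
from h import *
rows([(514.4,-213.2,28.7,17.3),(505,-212,150,17.3),(480,-60,180,3),(482,103,150,-12.4)],20)
E
```

```text
[[-0.2, -0.1, -2.2, 0.0], [-0.3, -0.1, -4.4, 0.0], [-0.5, -0.2, -6.6, 0.0], [-0.6, -0.3, -8.9, 0.0], [-0.8, -0.4, -11.1, 0.0]]
[[0.1, -1.2, -1.3, 0.019], [0.4, -3.3, -1.7, 0.054], [0.7, -5.5, -2.1, 0.089], [1.0, -7.6, -2.6, 0.125], [1.3, -9.8, -3.0, 0.16]]
[[-0.0, -2.2, -0.4, 0.035], [-0.1, -4.4, -0.8, 0.071], [0.0, -6.5, -0.9, 0.106], [0.4, -8.7, -0.5, 0.142], [0.7, -10.8, -0.1, 0.178]]
[[-0.1, -2.2, 0.4, 0.036], [-0.1, -4.4, 0.8, 0.072], [-0.2, -6.6, 1.2, 0.108], [-0.2, -8.7, 1.6, 0.144], [-0.3, -10.9, 2.0, 0.18]]
```

>>> {"fn": "drive_tool", "kwargs": {
  "steps": [
    {"dx": -0.1,"dy": 0,"dz": -1,"ax": 0,"ay": 0,"az": 0},
    {"dx": -0.2,"dy": -0.1,"dz": -3,"ax": 0,"ay": 0,"az": 0},
    {"dx": -0.4,"dy": -0.2,"dz": -6,"ax": 0,"ay": 0,"az": 0},
    {"dx": -0.6,"dy": -0.3,"dz": -9,"ax": 0,"ay": 0,"az": 0},
    {"dx": -0.8,"dy": -0.4,"dz": -11,"ax": 0,"ay": 0,"az": 0}
  ]
}}

```text
clock: 5.02
position: [505.7, -212.1, 141.3]
ee_rot: [3.106, 0.468, 0.002]
ft_force: [0.7, -0.2, -1.8]
grip_width: 17.6
finger_force: 58.6
```

>>> {"fn": "drive_tool", "kwargs": {
  "steps": [
    {"dx": 0.1,"dy": -1.2,"dz": -1.3,"ax": 0,"ay": 0,"az": 0.02},
    {"dx": 0.4,"dy": -3.3,"dz": -1.7,"ax": 0,"ay": 0,"az": 0.05},
    {"dx": 0.7,"dy": -5.5,"dz": -2.1,"ax": 0,"ay": 0,"az": 0.09},
    {"dx": 1,"dy": -7.6,"dz": -2.6,"ax": 0,"ay": 0,"az": 0.12},
    {"dx": 1.3,"dy": -9.8,"dz": -3,"ax": 0,"ay": 0,"az": 0.16}
  ]
}}

```text
clock: 5.43
position: [488.4, -113.3, 169.3]
ee_rot: [-3.134, -0.216, -0.0]
ft_force: [0.5, -1.3, -1.2]
grip_width: 17.6
finger_force: 58.7
```

>>> {"fn": "drive_tool", "kwargs": {
  "steps": [
    {"dx": 0,"dy": -2.2,"dz": -0.4,"ax": 0,"ay": 0,"az": 0.03},
    {"dx": -0.1,"dy": -4.4,"dz": -0.8,"ax": 0,"ay": 0,"az": 0.07},
    {"dx": 0,"dy": -6.5,"dz": -0.9,"ax": 0,"ay": 0,"az": 0.11},
    {"dx": 0.4,"dy": -8.7,"dz": -0.5,"ax": 0,"ay": 0,"az": 0.14},
    {"dx": 0.7,"dy": -10.8,"dz": -0.1,"ax": 0,"ay": 0,"az": 0.18}
  ]
}}

```text
clock: 5.85
position: [480.6, -4.9, 170.2]
ee_rot: [-3.14, 0.066, -0.001]
ft_force: [-0.1, -0.1, -1.1]
grip_width: 17.6
finger_force: 58.7
```

>>> {"fn": "drive_tool", "kwargs": {
  "steps": [
    {"dx": -0.1,"dy": -3,"dz": 0.4,"ax": 0,"ay": 0,"az": 0.05},
    {"dx": -0.1,"dy": -6,"dz": 0.9,"ax": 0,"ay": 0,"az": 0.1},
    {"dx": -0.2,"dy": -9,"dz": 1.5,"ax": 0,"ay": 0,"az": 0.14},
    {"dx": -0.3,"dy": -10.9,"dz": 2,"ax": 0,"ay": 0,"az": 0.18},
    {"dx": -0.3,"dy": -10.9,"dz": 2,"ax": 0,"ay": 0,"az": 0.18}
  ]
}}

```text
clock: 6.27
position: [481.1, 107.9, 148.7]
ee_rot: [-3.122, 0.337, 0.004]
ft_force: [-0.3, 0.4, -2.1]
grip_width: 17.2
finger_force: 58.7
```

>>> {"fn": "drive_tool", "kwargs": {
  "steps": [
    {"dx": 0,"dy": 0,"dz": 0,"ax": 0,"ay": 0,"az": 0},
    {"dx": 0,"dy": 0,"dz": 0,"ax": 0,"ay": 0,"az": 0},
    {"dx": 0,"dy": 0,"dz": 0,"ax": 0,"ay": 0,"az": 0}
  ]
}}

```text
clock: 6.52
position: [482.3, 101.5, 150.0]
ee_rot: [3.122, -0.348, 0.001]
ft_force: [-0.2, -1.2, -2.2]
grip_width: 17.2
finger_force: 58.7
```

```bash
python3 - <<'E'
from h import *
s=get_state();i=imaging.camera_info("wrist");im=imaging.get_image("wrist")[:,:,::-1].copy()
print(s)
cv2.imwrite("pics/w4.png",im)
H,S,V=cv2.split(cv2.cvtColor(im,cv2.COLOR_BGR2HSV))
m=(H>100)&(H<125)&(S>150)
for k,st,c in comps(m,300):
    q=rect(k);b=cv2.boxPoints(q);P=np.array([onz(i,p,34) for p in b]);print(st,b.round(1).tolist(),P[:,:2].round(1).tolist(),P.mean(0),[round(yawof(P[(j+1)%4]-P[j]),1) for j in range(4)],np.linalg.norm(P[1]-P[0]),np.linalg.norm(P[2]-P[1]))
E
```

```text
{'clock': 6.5167, 'joint_positions': array([-0.95877512,  0.5211574 ,  0.85503736,  2.05109462, -0.5460914 ,
        0.80826886, -1.57008455]), 'dq': array([ 0.00417488,  0.00113864, -0.00295203, -0.00121311, -0.0025821 ,
        0.00104692, -0.00336221]), 'joint_efforts': array([-6.25017621e-01, -3.84019518e+01,  1.04723221e+01, -1.86907947e+01,
       -9.32573166e-03,  2.99086016e-03,  3.67886532e-03]), 'position': array([482.29564954, 101.4844424 , 150.03788666]), 'ee_rot': array([ 3.12222346e+00, -3.47774898e-01,  6.55006135e-04]), 'ft_force': array([-0.23290754, -1.21578296, -2.19999479]), 'torque': array([-0.0011208 ,  0.04280174,  0.03628236]), 'finger_force': 58.66727292537689, 'grip_width': 17.214027923298122}
[ 223    0   68   62 2206] [[223.0, 0.0], [290.0, 0.0], [290.0, 61.0], [223.0, 61.0]] [[642.2, 96.6], [630.3, 44.0], [586.4, 52.4], [599.1, 108.3]] [614.52314608  75.31962262  34.        ] [np.float64(-102.8), np.float64(169.2), np.float64(77.2), np.float64(-15.2)] 53.899035387514246 44.66223105231665
[103  34  48  56 950] [[96.19999694824219, 67.5999984741211], [113.4000015258789, 33.20000076293945], [158.60000610351562, 55.79999923706055], [141.39999389648438, 90.19999694824219]] [[618.2, 216.3], [639.6, 191.7], [615.1, 160.7], [592.4, 184.8]] [616.31840003 188.40324395  34.        ] [np.float64(-49.1), np.float64(-128.3), np.float64(133.4), np.float64(50.6)] 32.55041926625398 39.47707432116808
[335 144  42  45 759] [[332.8999938964844, 155.6999969482422], [366.0, 143.3000030517578], [378.29998779296875, 176.0], [345.20001220703125, 188.39999389648438]] [[497.0, 27.9], [501.8, -3.9], [467.3, -12.4], [461.8, 20.6]] [481.97536059   8.04828117  34.        ] [np.float64(-81.4), np.float64(-166.2), np.float64(99.6), np.float64(11.7)] 32.231750821983795 35.50222895087937
```

View pics/w4.png

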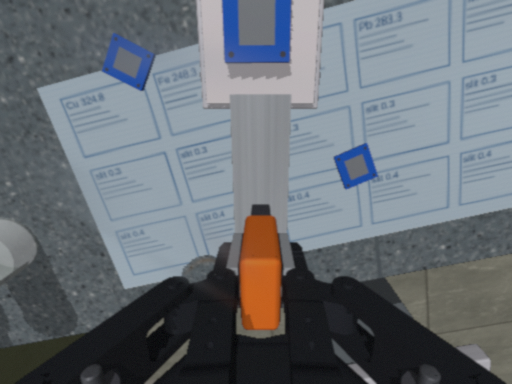

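The wrist view shows the carrier's near edge at row 61 (cols 223–290), the pad's near edge at row 107, and the held blade's tip at row 95 (cols 231–291). Blade and carrier yaw agree. The carrier lies about 3.8 mm to the left, and the tip is about 27 mm short of the near edge.

>>> {"fn": "drive_tool", "kwargs": {
  "steps": [
    {"dx": 0.5,"dy": -0.36,"dz": 2,"ax": 0,"ay": 0,"az": 0},
    {"dx": 1,"dy": -0.36,"dz": 5,"ax": 0,"ay": 0,"az": 0},
    {"dx": 1.3,"dy": -0.36,"dz": 7.5,"ax": 0,"ay": 0,"az": 0},
    {"dx": 1.5,"dy": -0.36,"dz": 8.8,"ax": 0,"ay": 0,"az": 0},
    {"dx": 1.5,"dy": -0.36,"dz": 8.8,"ax": 0,"ay": 0,"az": 0}
  ]
}}

```text
clock: 6.98
position: [496.4, 101.7, 59.8]
ee_rot: [3.12, -0.347, -0.005]
ft_force: [-1.0, -1.0, -1.4]
grip_width: 16.8
finger_force: 58.7
```

>>> {"fn": "drive_tool", "kwargs": {
  "steps": [
    {"dx": 0,"dy": 0,"dz": 0,"ax": 0,"ay": 0,"az": 0},
    {"dx": 0,"dy": 0,"dz": 0,"ax": 0,"ay": 0,"az": 0},
    {"dx": 0,"dy": 0,"dz": 0,"ax": 0,"ay": 0,"az": 0}
  ]
}}

```text
clock: 7.23
position: [498.6, 103.2, 63.0]
ee_rot: [-3.122, 0.345, -0.003]
ft_force: [0.5, -0.2, -1.2]
grip_width: 17.4
finger_force: 58.7
```

```bash
cat >> h.py <<'E'
def rel(s,p): # point in tool frame, mm
    return R.from_rotvec(s['ee_rot']).inv().apply(np.array(p)-s['position'])
E
python3 - <<'E'
from h import *
s=get_state();i=imaging.camera_info("wrist");im=imaging.get_image("wrist")[:,:,::-1].copy()
print(s['position'],s['ee_rot'],s['ft_force'],s['torque'],s['joint_positions'].round(2))
cv2.imwrite("pics/w5.png",im)
print("tip px",proj(i,s['position']+R.from_rotvec(s['ee_rot']).apply([85.7,0,28.7])))
H,S,V=cv2.split(cv2.cvtColor(im,cv2.COLOR_BGR2HSV))
m=(H>100)&(H<125)&(S>150)
for k,st,c in comps(m,1500):
    b=st;print(st,[rel(s,onz(i,p,34)).round(1) for p in((b[0],b[1]+b[3]),(b[0]+b[2],b[1]+b[3]))])
cv2.imwrite("pics/w5c.png",cv2.resize(im[0:180,140:380],None,fx=3,fy=3,interpolation=cv2.INTER_CUBIC))
E
```

```text
[498.57413185 103.16542849  62.97052556] [-3.12150975  0.34541221 -0.00324345] [ 0.51628188 -0.23053643 -1.20965657] [-0.01412453 -0.0058184   0.05070144] [-0.82  0.68  0.69  2.05 -0.71  0.66 -1.44]
tip px [260.98992792  91.19045955]
[ 214    0  102   72 4119] [array([ 96.1, -27. ,  29.2]), array([96. , 31.6, 29.1])]
[  44   30   72   80 2387] [array([  75.2, -130.1,   29.3]), array([ 75.2, -86.9,  29.2])]
```

View pics/w5c.png

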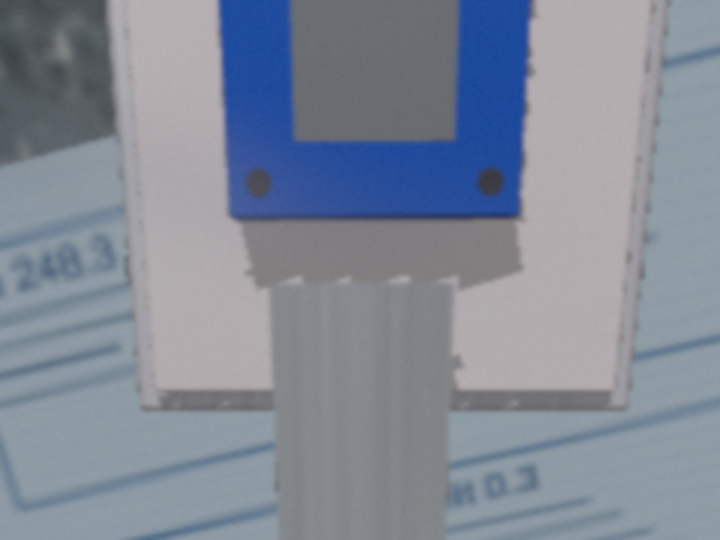

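The crop shows the carrier's near corners at (231,216) and (519,216), with the blade tip at row 284, cols 272–457. So the gap is about 12 mm and the carrier is about 2 mm to the right. I'll correct that and lower gently.

>>> {"fn": "drive_tool", "kwargs": {
  "steps": [
    {"dx": 0,"dy": 0.1,"dz": 0.2,"ax": 0,"ay": 0,"az": 0},
    {"dx": 0,"dy": 0.2,"dz": 0.4,"ax": 0,"ay": 0,"az": 0},
    {"dx": 0,"dy": 0.2,"dz": 0.6,"ax": 0,"ay": 0,"az": 0},
    {"dx": 0,"dy": 0.2,"dz": 0.7,"ax": 0,"ay": 0,"az": 0},
    {"dx": 0,"dy": 0.2,"dz": 0.8,"ax": 0,"ay": 0,"az": 0}
  ]
}}

```text
clock: 7.7
position: [497.1, 101.1, 53.4]
ee_rot: [3.123, -0.345, -0.0]
ft_force: [0.5, -0.3, -0.9]
grip_width: 17.2
finger_force: 58.7
```

>>> {"fn": "drive_tool", "kwargs": {
  "steps": [
    {"dx": 0,"dy": 0,"dz": 0,"ax": 0,"ay": 0,"az": 0},
    {"dx": 0,"dy": 0,"dz": 0,"ax": 0,"ay": 0,"az": 0},
    {"dx": 0,"dy": 0,"dz": 0,"ax": 0,"ay": 0,"az": 0},
    {"dx": 0,"dy": 0,"dz": 0,"ax": 0,"ay": 0,"az": 0}
  ]
}}

```text
clock: 8.03
position: [497.3, 101.1, 53.6]
ee_rot: [3.123, -0.345, 0.0]
ft_force: [0.0, 0.2, -0.8]
grip_width: 17.6
finger_force: 58.7
```

```bash
python3 - <<'E'
from h import *
s=get_state();i=imaging.camera_info("wrist")
print(s['position'],s['ft_force'],s['torque'],R.from_rotvec(s['ee_rot']).as_matrix().round(4))
print(rel(s,[0,0,0]).round(1))
E
```

```text
[497.28832283 101.11146652  53.63162035] [ 0.04610147  0.19821085 -0.79035109] [0.01725565 0.03865656 0.00171017] [[ 9.759e-01 -2.184e-01  1.000e-04]
 [-2.184e-01 -9.759e-01 -0.000e+00]
 [ 1.000e-04  0.000e+00 -1.000e+00]]
[-463.2  207.3   53.6]
```

>>> {"fn": "drive_tool", "kwargs": {
  "steps": [
    {"dx": 0,"dy": 0,"dz": 0.02,"ax": 0,"ay": 0,"az": 0},
    {"dx": 0,"dy": 0,"dz": 0.04,"ax": 0,"ay": 0,"az": 0},
    {"dx": 0,"dy": 0,"dz": 0.04,"ax": 0,"ay": 0,"az": 0},
    {"dx": 0,"dy": 0,"dz": 0.04,"ax": 0,"ay": 0,"az": 0}
  ]
}}

```text
clock: 8.37
position: [497.2, 101.1, 53.2]
ee_rot: [3.123, -0.345, -0.0]
ft_force: [-0.2, 0.6, -1.9]
grip_width: 17.3
finger_force: 58.7
```

>>> {"fn": "drive_tool", "kwargs": {
  "steps": [
    {"dx": 0,"dy": 0,"dz": 0.02,"ax": 0,"ay": 0,"az": 0},
    {"dx": 0,"dy": 0,"dz": 0.03,"ax": 0,"ay": 0,"az": 0},
    {"dx": 0,"dy": 0,"dz": 0.03,"ax": 0,"ay": 0,"az": 0},
    {"dx": 0,"dy": 0,"dz": 0.03,"ax": 0,"ay": 0,"az": 0}
  ]
}}

```text
clock: 8.7
position: [497.2, 101.1, 52.9]
ee_rot: [3.123, -0.345, 0.0]
ft_force: [-0.3, -0.7, -2.3]
grip_width: 17.5
finger_force: 58.7
```

>>> {"fn": "drive_tool", "kwargs": {
  "steps": [
    {"dx": 0,"dy": 0,"dz": 0.02,"ax": 0,"ay": 0,"az": 0},
    {"dx": 0,"dy": 0,"dz": 0.02,"ax": 0,"ay": 0,"az": 0},
    {"dx": 0,"dy": 0,"dz": 0.02,"ax": 0,"ay": 0,"az": 0}
  ]
}}

```text
clock: 8.95
position: [497.2, 101.1, 52.7]
ee_rot: [3.123, -0.345, -0.0]
ft_force: [-0.1, -0.3, -1.7]
grip_width: 17.0
finger_force: 58.7
```

>>> {"fn": "drive_tool", "kwargs": {
  "steps": [
    {"dx": 0,"dy": 0,"dz": 0.02,"ax": 0,"ay": 0,"az": 0},
    {"dx": 0,"dy": 0,"dz": 0.02,"ax": 0,"ay": 0,"az": 0},
    {"dx": 0,"dy": 0,"dz": 0.02,"ax": 0,"ay": 0,"az": 0}
  ]
}}

```text
clock: 9.2
position: [497.2, 101.1, 52.6]
ee_rot: [-3.122, 0.345, -0.0]
ft_force: [-0.7, 0.0, 0.4]
grip_width: 17.2
finger_force: 59.0
```

>>> {"fn": "drive_tool", "kwargs": {
  "steps": [
    {"dx": 0,"dy": 0,"dz": 0.02,"ax": 0,"ay": 0,"az": 0},
    {"dx": 0,"dy": 0,"dz": 0.02,"ax": 0,"ay": 0,"az": 0},
    {"dx": 0,"dy": 0,"dz": 0.02,"ax": 0,"ay": 0,"az": 0}
  ]
}}

```text
clock: 9.45
position: [497.2, 101.1, 52.4]
ee_rot: [-3.122, 0.345, 0.0]
ft_force: [-2.4, 0.8, 3.8]
grip_width: 17.4
finger_force: 59.4
```

>>> {"fn": "drive_tool", "kwargs": {
  "steps": [
    {"dx": 0,"dy": 0,"dz": -0.03,"ax": 0,"ay": 0,"az": 0},
    {"dx": 0.1,"dy": 0,"dz": -0.03,"ax": 0,"ay": 0,"az": 0},
    {"dx": 0.3,"dy": 0,"dz": -0.03,"ax": 0,"ay": 0,"az": 0},
    {"dx": 0.5,"dy": 0,"dz": -0.03,"ax": 0,"ay": 0,"az": 0},
    {"dx": 0.7,"dy": 0,"dz": -0.03,"ax": 0,"ay": 0,"az": 0}
  ]
}}

```text
clock: 9.87
position: [504.4, 99.6, 52.6]
ee_rot: [3.123, -0.345, 0.0]
ft_force: [-1.1, 0.1, 1.7]
grip_width: 17.6
finger_force: 59.2
```

>>> {"fn": "drive_tool", "kwargs": {
  "steps": [
    {"dx": 0.2,"dy": 0,"dz": 0,"ax": 0,"ay": 0,"az": 0},
    {"dx": 0.4,"dy": 0,"dz": 0,"ax": 0,"ay": 0,"az": 0},
    {"dx": 0.6,"dy": 0,"dz": 0,"ax": 0,"ay": 0,"az": 0},
    {"dx": 0.8,"dy": 0,"dz": 0,"ax": 0,"ay": 0,"az": 0},
    {"dx": 0.8,"dy": 0,"dz": 0,"ax": 0,"ay": 0,"az": 0}
  ]
}}

```text
clock: 10.28
position: [512.5, 97.6, 52.6]
ee_rot: [3.122, -0.345, 0.001]
ft_force: [0.4, -0.6, -1.7]
grip_width: 17.6
finger_force: 58.8
```

```bash
python3 - <<'E'
from h import *
s=get_state();i=imaging.camera_info("wrist");im=imaging.get_image("wrist")[:,:,::-1].copy()
print(s['position'],s['ft_force'],rel(s,[0,0,0])[:2],"start -463.2 207.3")
H,S,V=cv2.split(cv2.cvtColor(im,cv2.COLOR_BGR2HSV))
m=(H>100)&(H<125)&(S>150)
for k,st,c in comps(m,2500):
    ys=np.where(k[:,st[0]+st[2]//2])[0];print(st,k.sum(1)[st[1]+st[3]-6:st[1]+st[3]])
    rr=st[1]+st[3]-4; xs=np.where(k[rr])[0];print(rr,xs[0],xs[-1])
cv2.imwrite("pics/w6.png",im)
E
```

```text
[512.54251454  97.6208611   52.60071081] [ 0.39066425 -0.63400665 -1.68045866] [-478.85617438  207.29330335] start -463.2 207.3
[ 206    0  109   99 5486] [99 99 98 98 98 82]
95 212 309
[  34   52   77   81 2576] [15 13 13 11  7  3]
129 84 96
```

>>> {"fn": "drive_tool", "kwargs": {
  "steps": [
    {"dx": 0.15,"dy": 0,"dz": 0,"ax": 0,"ay": 0,"az": 0},
    {"dx": 0.35,"dy": 0,"dz": 0.01,"ax": 0,"ay": 0,"az": 0},
    {"dx": 0.55,"dy": 0,"dz": 0.01,"ax": 0,"ay": 0,"az": 0},
    {"dx": 0.75,"dy": 0,"dz": 0.01,"ax": 0,"ay": 0,"az": 0},
    {"dx": 0.85,"dy": 0,"dz": 0.01,"ax": 0,"ay": 0,"az": 0}
  ]
}}

```text
clock: 10.75
position: [520.5, 96.0, 52.6]
ee_rot: [-3.123, 0.345, -0.0]
ft_force: [-1.3, 0.5, 2.9]
grip_width: 17.4
finger_force: 59.3
```

>>> {"fn": "drive_tool", "kwargs": {
  "steps": [
    {"dx": 0.15,"dy": 0,"dz": 0,"ax": 0,"ay": 0,"az": 0},
    {"dx": 0.3,"dy": 0,"dz": 0,"ax": 0,"ay": 0,"az": 0},
    {"dx": 0.45,"dy": 0,"dz": 0,"ax": 0,"ay": 0,"az": 0},
    {"dx": 0.6,"dy": 0,"dz": 0,"ax": 0,"ay": 0,"az": 0},
    {"dx": 0.6,"dy": 0,"dz": 0,"ax": 0,"ay": 0,"az": 0}
  ]
}}

```text
clock: 11.17
position: [526.1, 94.7, 52.6]
ee_rot: [-3.122, 0.345, 0.0]
ft_force: [-3.5, 0.1, 3.9]
grip_width: 17.3
finger_force: 59.5
```

```bash
cat > obs.py <<'E'
from h import *
import sys
s=get_state();i=imaging.camera_info("wrist");im=imaging.get_image("wrist")[:,:,::-1].copy()
u=np.array([.976,-.218,0])
print(s['clock'],s['position'].round(2),s['ft_force'].round(1),'Fu',(s['ft_force']@u).round(2),'along',(s['position']@u).round(2),'start 463.2')
H,S,V=cv2.split(cv2.cvtColor(im,cv2.COLOR_BGR2HSV))
m=(H>100)&(H<125)&(S>150)
for k,st,c in comps(m,2500):
    if st[0]<150: continue
    rr=st[1]+st[3]-4; xs=np.where(k[rr])[0];print(st,rr,xs[0],xs[-1])
cv2.imwrite(f"pics/{sys.argv[1]}.png",im)
E
python3 obs.py w7
```

```text
11.1667 [526.07  94.68  52.59] [-3.5  0.1  3.9] Fu -3.45 along 492.81 start 463.2
[ 206    0  109  120 7731] 116 213 308
```

>>> {"fn": "drive_tool", "kwargs": {
  "steps": [
    {"dx": 0.1,"dy": 0,"dz": -0.02,"ax": 0,"ay": 0,"az": 0},
    {"dx": 0.2,"dy": 0,"dz": -0.02,"ax": 0,"ay": 0,"az": 0},
    {"dx": 0.3,"dy": 0,"dz": -0.02,"ax": 0,"ay": 0,"az": 0},
    {"dx": 0.4,"dy": 0,"dz": -0.02,"ax": 0,"ay": 0,"az": 0},
    {"dx": 0.4,"dy": 0,"dz": -0.02,"ax": 0,"ay": 0,"az": 0}
  ]
}}

```text
clock: 11.63
position: [530.4, 93.7, 52.6]
ee_rot: [3.122, -0.345, 0.001]
ft_force: [-0.5, -0.3, 0.2]
grip_width: 17.3
finger_force: 58.8
```

```bash
python3 obs.py w8
```

```text
11.6333 [530.38  93.71  52.62] [-0.5 -0.3  0.2] Fu -0.44 along 497.22 start 463.2
[ 206    0  109  120 7742] 116 213 308
```

>>> {"fn": "drive_tool", "kwargs": {
  "steps": [
    {"dx": 0.05,"dy": 0,"dz": 0,"ax": 0,"ay": 0,"az": 0},
    {"dx": 0.1,"dy": 0,"dz": 0,"ax": 0,"ay": 0,"az": 0},
    {"dx": 0.15,"dy": 0,"dz": 0,"ax": 0,"ay": 0,"az": 0},
    {"dx": 0.2,"dy": 0,"dz": 0,"ax": 0,"ay": 0,"az": 0},
    {"dx": 0.2,"dy": 0,"dz": 0,"ax": 0,"ay": 0,"az": 0}
  ]
}}

```text
clock: 12.1
position: [532.1, 93.3, 52.7]
ee_rot: [3.122, -0.345, 0.001]
ft_force: [-0.2, -0.1, -1.0]
grip_width: 17.5
finger_force: 58.7
```

```bash
python3 - <<'E'
from h import *
from scipy.ndimage import map_coordinates
im=cv2.imread("pics/top0.png").astype(float);i=imaging.camera_info("top")
u=np.array([.976,-.218]);v=np.array([.218,.976]);c=np.array([619.2,73.])
t=np.arange(-60,80,.5)
def prof(off,z,ch):
    P=np.array([[*(c+a*u+off*v),z] for a in t]);q=proj(i,P)
    return map_coordinates(im[:,:,ch],[q[:,1],q[:,0]],order=1)
for off in(-42,-38,-20,0,20,38,42):
    g=prof(off,30,2); 
    k=np.where((g[:-1]>110)&(g[1:]<=110))[0]; print('stage',off,t[k])
for off in(-20,-10,10,20):
    g=prof(off,34,2); k=np.where(np.diff((g>140).astype(int))!=0)[0];print('carrier',off,t[k])
E
python3 obs.py w9
```

```text
stage -42 [45.]
stage -38 [44.5]
stage -20 [-27.5  44.5]
stage 0 [-28.5  20.   46. ]
stage 20 [-29.   45.5]
stage 38 [45.]
stage 42 [44.5]
carrier -20 [-29.5  28.   42. ]
carrier -10 [-30.  -15.5  16.5  28.5  43. ]
carrier 10 [-29.5 -16.   16.5  29.   42. ]
carrier 20 [-30.5  29.   43. ]
12.1 [532.14  93.28  52.68] [-0.2 -0.1 -1. ] Fu -0.16 along 499.04 start 463.2
[ 206    0  109  120 7750] 116 213 308
```

>>> {"fn": "drive_tool", "kwargs": {
  "steps": [
    {"dx": 0.1,"dy": 0,"dz": 0,"ax": 0,"ay": 0,"az": 0},
    {"dx": 0.2,"dy": 0,"dz": 0,"ax": 0,"ay": 0,"az": 0},
    {"dx": 0.3,"dy": 0,"dz": 0,"ax": 0,"ay": 0,"az": 0},
    {"dx": 0.4,"dy": 0,"dz": 0,"ax": 0,"ay": 0,"az": 0},
    {"dx": 0.4,"dy": 0,"dz": 0,"ax": 0,"ay": 0,"az": 0}
  ]
}}

```text
clock: 12.57
position: [536.1, 92.4, 52.7]
ee_rot: [3.122, -0.345, 0.001]
ft_force: [-0.2, 0.9, -0.2]
grip_width: 17.2
finger_force: 58.7
```

```bash
python3 obs.py w10
```

```text
12.5667 [536.12  92.37  52.74] [-0.2  0.9 -0.2] Fu -0.39 along 503.11 start 463.2
[ 206    0  109  120 7736] 116 213 308
```

>>> {"fn": "drive_tool", "kwargs": {
  "steps": [
    {"dx": 0.03,"dy": 0,"dz": 0,"ax": 0,"ay": 0,"az": 0},
    {"dx": 0.06,"dy": 0,"dz": 0,"ax": 0,"ay": 0,"az": 0},
    {"dx": 0.1,"dy": 0,"dz": 0,"ax": 0,"ay": 0,"az": 0},
    {"dx": 0.1,"dy": 0,"dz": 0,"ax": 0,"ay": 0,"az": 0}
  ]
}}

```text
clock: 12.95
position: [536.8, 92.3, 52.7]
ee_rot: [-3.123, 0.345, -0.0]
ft_force: [-0.8, 0.0, -1.2]
grip_width: 17.5
finger_force: 58.7
```

>>> {"fn": "drive_tool", "kwargs": {
  "steps": [
    {"dx": 0.02,"dy": 0,"dz": 0,"ax": 0,"ay": 0,"az": 0},
    {"dx": 0.05,"dy": 0,"dz": 0,"ax": 0,"ay": 0,"az": 0},
    {"dx": 0.05,"dy": 0,"dz": 0,"ax": 0,"ay": 0,"az": 0}
  ]
}}

```text
clock: 13.2
position: [537.3, 92.1, 52.7]
ee_rot: [3.123, -0.345, 0.0]
ft_force: [-0.2, 0.1, -1.8]
grip_width: 17.7
finger_force: 58.7
```

>>> {"fn": "drive_tool", "kwargs": {
  "steps": [
    {"dx": 0.03,"dy": 0,"dz": 0,"ax": 0,"ay": 0,"az": 0},
    {"dx": 0.06,"dy": 0,"dz": 0,"ax": 0,"ay": 0,"az": 0},
    {"dx": 0.06,"dy": 0,"dz": 0,"ax": 0,"ay": 0,"az": 0}
  ]
}}

```text
clock: 13.45
position: [537.6, 92.1, 52.7]
ee_rot: [-3.122, 0.345, 0.001]
ft_force: [-1.2, 0.2, 0.4]
grip_width: 16.8
finger_force: 58.9
```

>>> {"fn": "drive_tool", "kwargs": {
  "steps": [
    {"dx": 0.02,"dy": 0,"dz": 0,"ax": 0,"ay": 0,"az": 0},
    {"dx": 0.04,"dy": 0,"dz": 0,"ax": 0,"ay": 0,"az": 0},
    {"dx": 0.04,"dy": 0,"dz": 0,"ax": 0,"ay": 0,"az": 0}
  ]
}}

```text
clock: 13.7
position: [537.6, 92.1, 52.7]
ee_rot: [-3.122, 0.345, 0.002]
ft_force: [-4.0, 0.5, 2.3]
grip_width: 17.2
finger_force: 59.1
```

>>> {"fn": "drive_tool", "kwargs": {
  "steps": [
    {"dx": 0.01,"dy": 0,"dz": -0.03,"ax": 0,"ay": 0,"az": 0},
    {"dx": 0.03,"dy": 0,"dz": -0.03,"ax": 0,"ay": 0,"az": 0},
    {"dx": 0.03,"dy": 0,"dz": -0.03,"ax": 0,"ay": 0,"az": 0}
  ]
}}

```text
clock: 13.95
position: [537.7, 92.1, 52.8]
ee_rot: [-3.122, 0.345, 0.003]
ft_force: [-4.9, 1.0, 2.5]
grip_width: 17.0
finger_force: 59.0
```

```bash
python3 obs.py w11
```

```text
13.95 [537.72  92.13  52.76] [-4.9  1.   2.5] Fu -4.96 along 504.73 start 463.2
[ 204    0  114  120 7809] 116 213 308
```

>>> {"fn": "drive_tool", "kwargs": {
  "steps": [
    {"dx": 0.01,"dy": 0,"dz": -0.03,"ax": 0,"ay": 0,"az": 0},
    {"dx": 0.03,"dy": 0,"dz": -0.03,"ax": 0,"ay": 0,"az": 0},
    {"dx": 0.03,"dy": 0,"dz": -0.03,"ax": 0,"ay": 0,"az": 0},
    {"dx": 0.03,"dy": 0,"dz": -0.03,"ax": 0,"ay": 0,"az": 0}
  ]
}}

```text
clock: 14.33
position: [537.9, 92.1, 53.0]
ee_rot: [-3.122, 0.345, 0.003]
ft_force: [-6.0, 1.8, -0.2]
grip_width: 17.3
finger_force: 58.9
```

>>> {"fn": "drive_tool", "kwargs": {
  "steps": [
    {"dx": 0.01,"dy": 0,"dz": -0.01,"ax": 0,"ay": 0,"az": 0},
    {"dx": 0.01,"dy": 0,"dz": -0.01,"ax": 0,"ay": 0,"az": 0},
    {"dx": 0.01,"dy": 0,"dz": -0.01,"ax": 0,"ay": 0,"az": 0},
    {"dx": 0.01,"dy": 0,"dz": -0.01,"ax": 0,"ay": 0,"az": 0},
    {"dx": 0.01,"dy": 0,"dz": -0.01,"ax": 0,"ay": 0,"az": 0}
  ]
}}

```text
clock: 14.75
position: [537.9, 92.1, 53.0]
ee_rot: [-3.123, 0.345, 0.003]
ft_force: [-4.5, 1.4, -0.8]
grip_width: 17.5
finger_force: 58.9
```

>>> {"fn": "drive_tool", "kwargs": {
  "steps": [
    {"dx": 0,"dy": 0,"dz": 0,"ax": 0,"ay": 0,"az": 0},
    {"dx": 0,"dy": 0,"dz": 0,"ax": 0,"ay": 0,"az": 0},
    {"dx": 0,"dy": 0,"dz": 0,"ax": 0,"ay": 0,"az": 0},
    {"dx": 0,"dy": 0,"dz": 0,"ax": 0,"ay": 0,"az": 0},
    {"dx": 0,"dy": 0,"dz": 0,"ax": 0,"ay": 0,"az": 0}
  ]
}}

```text
clock: 15.17
position: [537.9, 92.1, 53.0]
ee_rot: [-3.123, 0.345, 0.003]
ft_force: [-5.9, 1.9, -0.4]
grip_width: 17.2
finger_force: 58.9
```

>>> {"fn": "drive_tool", "kwargs": {
  "steps": [
    {"dx": 0,"dy": 0,"dz": 0,"ax": 0,"ay": 0,"az": 0},
    {"dx": 0,"dy": 0,"dz": 0,"ax": 0,"ay": 0,"az": 0},
    {"dx": 0,"dy": 0,"dz": 0,"ax": 0,"ay": 0,"az": 0},
    {"dx": 0,"dy": 0,"dz": 0,"ax": 0,"ay": 0,"az": 0}
  ]
}}

```text
clock: 15.5
position: [537.9, 92.1, 53.0]
ee_rot: [-3.122, 0.345, 0.003]
ft_force: [-5.4, 2.5, 0.3]
grip_width: 17.2
finger_force: 58.9
```

```bash
python3 - <<'E'
from h import *
s=get_state();print(s)
# planned levering: pivot = carrier far low edge; tip relative pivot at theta (relief end on face: 46 from pivot, ceiling 3.4 deep)
for th in range(0,120,10):
    t=np.radians(th); 
    P=-46*np.array([np.cos(t),-np.sin(t)])+(3.4-1.6*0)*np.array([np.sin(t),np.cos(t)])
    print(th,P.round(1))
E
```

```text
{'clock': 15.5, 'joint_positions': array([-0.74901567,  0.74130396,  0.67602473,  1.95220964, -0.71245998,
        0.7041449 , -1.42234366]), 'dq': array([-2.73168775e-03,  1.10963599e-03,  4.07773539e-04, -7.92785895e-04,
        8.16748087e-05,  5.67241799e-04, -4.44764407e-04]), 'joint_efforts': array([ 1.35518186e+00, -5.09700537e+01,  1.47993314e+01, -1.74962389e+01,
       -7.99734914e-02, -1.90585434e+00, -8.20041838e-03]), 'position': array([537.90686155,  92.08843107,  53.02393252]), 'ee_rot': array([-3.12249765,  0.34467265,  0.00315616]), 'ft_force': array([-5.38031455,  2.46980208,  0.32945639]), 'torque': array([0.37190702, 1.24620679, 0.03195493]), 'finger_force': 58.91809701919556, 'grip_width': 17.171948724304517}
0 [-46.    3.4]
10 [-44.7  11.3]
20 [-42.1  18.9]
30 [-38.1  25.9]
40 [-33.1  32.2]
50 [-27.   37.4]
60 [-20.1  41.5]
70 [-12.5  44.4]
80 [-4.6 45.9]
90 [ 3.4 46. ]
100 [11.3 44.7]
110 [18.9 42.1]
```

Seated with about 6 N for more than 0.9 s. Next I'll compute the levering path of the blade tip, with the blade kept level and the pivot creeping back.

```bash
python3 - <<'E'
import numpy as np
def c(t):
    if t<1e-3: return 0
    a=6*np.tan(t) if t<1.2 else 99
    b=10/np.sin(t)-6/np.tan(t)
    return a if 10*np.cos(t)>6 else b
o=None
for th in [0,3,6,10,15,20,25,30,35,40,45,50,55,60,65,70,75,80,85,90,95,100,104,108]:
    t=np.radians(th);d=46+1.6*np.sin(t)+(0.8 if th else 0)
    x=-d*np.cos(t)+3.4*np.sin(t)-c(t); z=d*np.sin(t)+3.4*np.cos(t)
    print(th,'X %.1f Z %.1f'%(x+46-0.0,z-1.8))
E
```

```text
0 X 0.0 Z 1.6
3 X -1.0 Z 4.0
6 X -1.0 Z 6.5
10 X -0.8 Z 9.7
15 X -0.3 Z 13.7
20 X 0.5 Z 17.6
25 X 1.6 Z 21.3
30 X 3.0 Z 24.9
35 X 4.7 Z 28.4
40 X 6.5 Z 31.5
45 X 8.5 Z 34.5
50 X 10.6 Z 37.2
55 X 13.2 Z 39.6
60 X 16.8 Z 41.6
65 X 20.5 Z 43.4
70 X 24.2 Z 44.8
75 X 28.0 Z 45.8
80 X 31.9 Z 46.4
85 X 35.7 Z 46.7
90 X 39.4 Z 46.6
95 X 43.0 Z 46.1
100 X 46.5 Z 45.3
104 X 49.2 Z 44.3
108 X 51.7 Z 43.1
```

>>> {"fn": "drive_tool", "kwargs": {
  "steps": [
    {"dx": -0.09,"dy": 0,"dz": -0.1,"ax": 0,"ay": 0,"az": 0},
    {"dx": -0.14,"dy": 0,"dz": -0.3,"ax": 0,"ay": 0,"az": 0},
    {"dx": -0.14,"dy": 0,"dz": -0.5,"ax": 0,"ay": 0,"az": 0},
    {"dx": -0.13,"dy": 0,"dz": -0.7,"ax": 0,"ay": 0,"az": 0},
    {"dx": -0.12,"dy": 0,"dz": -0.9,"ax": 0,"ay": 0,"az": 0}
  ]
}}

```text
clock: 15.92
position: [537.8, 92.1, 62.7]
ee_rot: [-3.123, 0.345, -0.0]
ft_force: [-2.6, 1.5, -0.6]
grip_width: 17.0
finger_force: 58.8
```

>>> {"fn": "drive_tool", "kwargs": {
  "steps": [
    {"dx": 0.02,"dy": 0,"dz": -0.15,"ax": 0,"ay": 0,"az": 0},
    {"dx": 0.05,"dy": 0,"dz": -0.35,"ax": 0,"ay": 0,"az": 0},
    {"dx": 0.08,"dy": 0,"dz": -0.5,"ax": 0,"ay": 0,"az": 0},
    {"dx": 0.08,"dy": 0,"dz": -0.5,"ax": 0,"ay": 0,"az": 0}
  ]
}}

```text
clock: 16.25
position: [538.6, 91.9, 67.7]
ee_rot: [-3.122, 0.345, -0.0]
ft_force: [-4.0, 0.8, -0.0]
grip_width: 17.6
finger_force: 58.8
```

```bash
python3 obs.py w12
```

```text
16.25 [538.58  91.88  67.73] [-4.   0.8 -0. ] Fu -4.1 along 505.62 start 463.2
[ 209    5  103  111 7129] 112 211 309
```

View pics/w12.png

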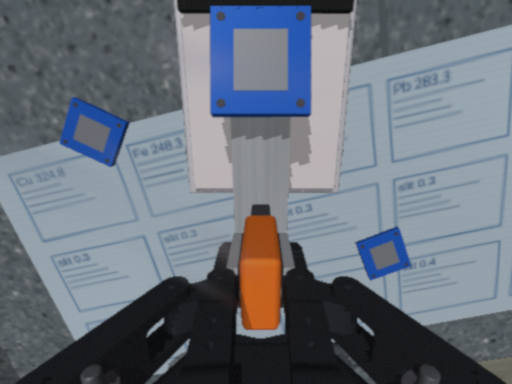

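The view shows the carrier tipped on the blade, with its far edge at the black stage (row 5) and centred. Continuing.

>>> {"fn": "drive_tool", "kwargs": {
  "steps": [
    {"dx": -0.06,"dy": 0,"dz": -0.29,"ax": 0,"ay": 0,"az": 0},
    {"dx": 0.03,"dy": 0,"dz": -0.66,"ax": 0,"ay": 0,"az": 0},
    {"dx": 0.16,"dy": 0,"dz": -1.02,"ax": 0,"ay": 0,"az": 0},
    {"dx": 0.32,"dy": 0,"dz": -1.37,"ax": 0,"ay": 0,"az": 0},
    {"dx": 0.5,"dy": 0,"dz": -1.68,"ax": 0,"ay": 0,"az": 0}
  ]
}}

```text
clock: 16.72
position: [544.3, 90.6, 84.9]
ee_rot: [-3.123, 0.345, -0.002]
ft_force: [1.0, -0.9, -1.0]
grip_width: 17.4
finger_force: 58.7
```

```bash
python3 obs.py w13
```

```text
16.7167 [544.25  90.59  84.93] [ 1.  -0.9 -1. ] Fu 1.13 along 511.44 start 463.2
[ 210   26  101   84 5339] 106 212 308
```

>>> {"fn": "drive_tool", "kwargs": {
  "steps": [
    {"dx": 0.18,"dy": 0,"dz": -0.26,"ax": 0,"ay": 0,"az": 0},
    {"dx": 0.4,"dy": 0,"dz": -0.53,"ax": 0,"ay": 0,"az": 0},
    {"dx": 0.65,"dy": 0,"dz": -0.77,"ax": 0,"ay": 0,"az": 0},
    {"dx": 1.0,"dy": 0,"dz": -0.97,"ax": 0,"ay": 0,"az": 0},
    {"dx": 1.38,"dy": 0,"dz": -1.15,"ax": 0,"ay": 0,"az": 0}
  ]
}}

```text
clock: 17.18
position: [556.8, 87.8, 96.0]
ee_rot: [-3.122, 0.345, 0.001]
ft_force: [-5.0, 0.6, 5.9]
grip_width: 17.4
finger_force: 59.5
```

```bash
python3 obs.py w14
```

```text
17.1833 [556.83  87.85  96.  ] [-5.   0.6  5.9] Fu -4.96 along 524.31 start 463.2
[ 210   52  102   52 3459] 100 210 310
```

>>> {"fn": "drive_tool", "kwargs": {
  "steps": [
    {"dx": -0.03,"dy": 0,"dz": -0.06,"ax": 0,"ay": 0,"az": 0},
    {"dx": -0.04,"dy": 0,"dz": -0.12,"ax": 0,"ay": 0,"az": 0},
    {"dx": -0.04,"dy": 0,"dz": -0.12,"ax": 0,"ay": 0,"az": 0}
  ]
}}

```text
clock: 17.48
position: [556.7, 87.8, 96.9]
ee_rot: [3.122, -0.345, 0.001]
ft_force: [-0.2, -0.1, -0.4]
grip_width: 17.7
finger_force: 58.9
```

```bash
python3 obs.py w15
```

```text
17.4833 [556.66  87.77  96.93] [-0.2 -0.1 -0.4] Fu -0.15 along 524.16 start 463.2
[ 210   52  101   52 3406] 100 211 309
```

>>> {"fn": "drive_tool", "kwargs": {
  "steps": [
    {"dx": 0.25,"dy": 0,"dz": -0.12,"ax": 0,"ay": 0,"az": 0},
    {"dx": 0.5,"dy": 0,"dz": -0.22,"ax": 0,"ay": 0,"az": 0},
    {"dx": 0.75,"dy": 0,"dz": -0.29,"ax": 0,"ay": 0,"az": 0},
    {"dx": 1.0,"dy": 0,"dz": -0.35,"ax": 0,"ay": 0,"az": 0},
    {"dx": 1.25,"dy": 0,"dz": -0.39,"ax": 0,"ay": 0,"az": 0}
  ]
}}

```text
clock: 17.95
position: [569.9, 85.0, 101.9]
ee_rot: [-3.122, 0.345, -0.003]
ft_force: [-2.8, 0.4, 10.7]
grip_width: 17.6
finger_force: 60.0
```

```bash
python3 obs.py w16
```

```text
17.95 [569.91  84.97 101.91] [-2.8  0.4 10.7] Fu -2.83 along 537.71 start 463.2
```

>>> {"fn": "drive_tool", "kwargs": {
  "steps": [
    {"dx": 0,"dy": 0,"dz": -0.05,"ax": 0,"ay": 0,"az": 0},
    {"dx": 0,"dy": 0,"dz": -0.1,"ax": 0,"ay": 0,"az": 0},
    {"dx": 0,"dy": 0,"dz": -0.1,"ax": 0,"ay": 0,"az": 0}
  ]
}}

```text
clock: 18.25
position: [569.0, 85.1, 102.0]
ee_rot: [-3.122, 0.345, -0.001]
ft_force: [-0.8, 0.2, 2.7]
grip_width: 17.0
finger_force: 59.2
```

```bash
python3 obs.py w17; python3 - <<'E'
from h import *
for n in("w15","w16","w17"):
    im=cv2.imread(f"pics/{n}.png");H,S,V=cv2.split(cv2.cvtColor(im,cv2.COLOR_BGR2HSV))
    for k,st,c in comps((H>100)&(H<125)&(S>120),150):
        if 180<c[0]<340: print(n,st,c.round())
    for k,st,c in comps((H>3)&(H<20)&(S>150),100): print(' or',st)
    print('  col261',[im[rr,261].tolist() for rr in range(60,160,5)])
E
```

```text
18.25 [569.02  85.06 102.03] [-0.8  0.2  2.7] Fu -0.86 along 536.82 start 463.2
w15 [ 209   52  103   52 3626] [260.  81.]
 or [ 239  215   43  114 4257]
  col261 [[112, 100, 93], [109, 104, 100], [110, 103, 99], [110, 104, 100], [112, 105, 102], [157, 78, 42], [156, 76, 37], [124, 62, 34], [128, 62, 28], [110, 104, 100], [113, 110, 108], [114, 110, 108], [113, 109, 107], [124, 120, 118], [151, 148, 146], [152, 148, 145], [152, 147, 144], [152, 148, 145], [152, 147, 145], [151, 147, 145]]
w16 [ 208   74  105   23 1819] [261.  86.]
 or [ 239  215   43  114 4260]
  col261 [[40, 38, 36], [42, 39, 35], [44, 39, 35], [100, 75, 62], [138, 75, 47], [158, 78, 40], [159, 78, 38], [122, 105, 99], [118, 114, 111], [117, 113, 111], [118, 114, 111], [117, 113, 110], [149, 145, 141], [156, 152, 148], [157, 154, 150], [155, 151, 148], [156, 152, 149], [156, 152, 149], [157, 153, 149], [156, 152, 149]]
w17 [ 208   72  105   25 1961] [261.  86.]
 or [ 239  215   43  114 4257]
  col261 [[41, 37, 35], [42, 37, 34], [44, 38, 36], [100, 90, 86], [132, 76, 54], [157, 77, 40], [159, 79, 40], [128, 76, 59], [116, 113, 110], [117, 112, 111], [117, 114, 112], [116, 113, 110], [117, 113, 111], [155, 150, 148], [156, 152, 149], [155, 151, 147], [156, 152, 148], [154, 150, 147], [155, 151, 149], [155, 152, 149]]
```

>>> {"fn": "drive_tool", "kwargs": {
  "steps": [
    {"dx": 0.1,"dy": 0,"dz": -0.06,"ax": 0,"ay": 0,"az": 0},
    {"dx": 0.25,"dy": 0,"dz": -0.09,"ax": 0,"ay": 0,"az": 0},
    {"dx": 0.4,"dy": 0,"dz": -0.11,"ax": 0,"ay": 0,"az": 0},
    {"dx": 0.4,"dy": 0,"dz": -0.11,"ax": 0,"ay": 0,"az": 0}
  ]
}}

```text
clock: 18.63
position: [573.3, 84.1, 103.2]
ee_rot: [-3.123, 0.345, -0.002]
ft_force: [-0.9, 1.1, 3.7]
grip_width: 17.4
finger_force: 59.3
```

```bash
cat >> obs.py <<'E'
for k,st,c in comps((H>100)&(H<125)&(S>120),60):
    if 180<c[0]<340: print(st,c.round())
E
python3 obs.py w18
```

```text
18.6333 [573.3   84.15 103.18] [-0.9  1.1  3.7] Fu -1.09 along 541.2 start 463.2
[ 207   78  107   19 1648] [261.  86.]
```

>>> {"fn": "drive_tool", "kwargs": {
  "steps": [
    {"dx": 0.1,"dy": 0,"dz": -0.06,"ax": 0,"ay": 0,"az": 0},
    {"dx": 0.25,"dy": 0,"dz": -0.1,"ax": 0,"ay": 0,"az": 0},
    {"dx": 0.4,"dy": 0,"dz": -0.14,"ax": 0,"ay": 0,"az": 0},
    {"dx": 0.4,"dy": 0,"dz": -0.14,"ax": 0,"ay": 0,"az": 0}
  ]
}}

```text
clock: 19.02
position: [576.6, 83.3, 104.2]
ee_rot: [3.122, -0.345, -0.0]
ft_force: [-0.0, 0.2, 0.8]
grip_width: 17.3
finger_force: 58.9
```

```bash
python3 obs.py w19
```

```text
19.0167 [576.61  83.31 104.16] [-0.   0.2  0.8] Fu -0.09 along 544.61 start 463.2
[ 207   76  107   22 1838] [261.  85.]
```

>>> {"fn": "drive_tool", "kwargs": {
  "steps": [
    {"dx": 0.1,"dy": 0,"dz": -0.03,"ax": 0,"ay": 0,"az": 0},
    {"dx": 0.25,"dy": 0,"dz": -0.06,"ax": 0,"ay": 0,"az": 0},
    {"dx": 0.4,"dy": 0,"dz": -0.06,"ax": 0,"ay": 0,"az": 0},
    {"dx": 0.4,"dy": 0,"dz": -0.06,"ax": 0,"ay": 0,"az": 0}
  ]
}}

```text
clock: 19.4
position: [580.6, 82.4, 104.8]
ee_rot: [3.122, -0.345, 0.0]
ft_force: [-0.8, -0.4, -0.7]
grip_width: 17.3
finger_force: 58.9
```

```bash
python3 obs.py w20; python3 - <<'E'
from h import *
im=imaging.get_image("side")[:,:,::-1].copy();i=imaging.camera_info("side")
print(proj(i,[640,65,60]).round(),proj(i,[640,65,90]).round())
cv2.imwrite("pics/s20.png",im)
E
```

```text
19.4 [580.63  82.37 104.84] [-0.8 -0.4 -0.7] Fu -0.71 along 548.74 start 463.2
[ 208   74  106   29 2158] [261.  84.]
[243. 174.] [243. 168.]
```

>>> {"fn": "drive_tool", "kwargs": {
  "steps": [
    {"dx": 0.15,"dy": 0,"dz": 0,"ax": 0,"ay": 0,"az": 0},
    {"dx": 0.3,"dy": 0,"dz": 0,"ax": 0,"ay": 0,"az": 0},
    {"dx": 0.45,"dy": 0,"dz": 0,"ax": 0,"ay": 0,"az": 0},
    {"dx": 0.45,"dy": 0,"dz": 0,"ax": 0,"ay": 0,"az": 0}
  ]
}}

```text
clock: 19.83
position: [585.2, 81.4, 105.0]
ee_rot: [3.123, -0.345, 0.001]
ft_force: [0.0, -0.4, -0.7]
grip_width: 17.4
finger_force: 58.9
```

```bash
python3 obs.py w21
```

```text
19.8333 [585.2   81.39 104.99] [ 0.  -0.4 -0.7] Fu 0.13 along 553.41 start 463.2
[ 208   72  106   38 2497] [261.  84.]
```

>>> {"fn": "drive_tool", "kwargs": {
  "steps": [
    {"dx": 0.15,"dy": 0,"dz": 0,"ax": 0,"ay": 0,"az": 0},
    {"dx": 0.3,"dy": 0,"dz": 0,"ax": 0,"ay": 0,"az": 0},
    {"dx": 0.45,"dy": 0,"dz": 0,"ax": 0,"ay": 0,"az": 0},
    {"dx": 0.5,"dy": 0,"dz": 0,"ax": 0,"ay": 0,"az": 0},
    {"dx": 0.5,"dy": 0,"dz": 0,"ax": 0,"ay": 0,"az": 0}
  ]
}}

```text
clock: 20.3
position: [589.8, 80.4, 104.8]
ee_rot: [3.123, -0.345, 0.0]
ft_force: [0.6, -0.7, 0.1]
grip_width: 17.4
finger_force: 58.9
```

```bash
python3 obs.py w22
```

```text
20.3 [589.76  80.41 104.85] [ 0.6 -0.7  0.1] Fu 0.76 along 558.08 start 463.2
[ 208   70  105   46 2701] 112 223 297
[ 208   70  106   47 2827] [260.  84.]
```

```bash
python3 - <<'E'
import cv2,numpy as np
r=[cv2.resize(cv2.imread(f"pics/{n}.png")[30:180,160:360],(400,300),interpolation=cv2.INTER_CUBIC) for n in("w14","w18","w22")]
s=cv2.resize(cv2.imread("pics/s20.png")[130:205,200:300],(400,300),interpolation=cv2.INTER_CUBIC)
cv2.imwrite("pics/v.png",np.vstack([np.hstack(r[:2]),np.hstack([r[2],s])]))
E
```

View pics/v.png

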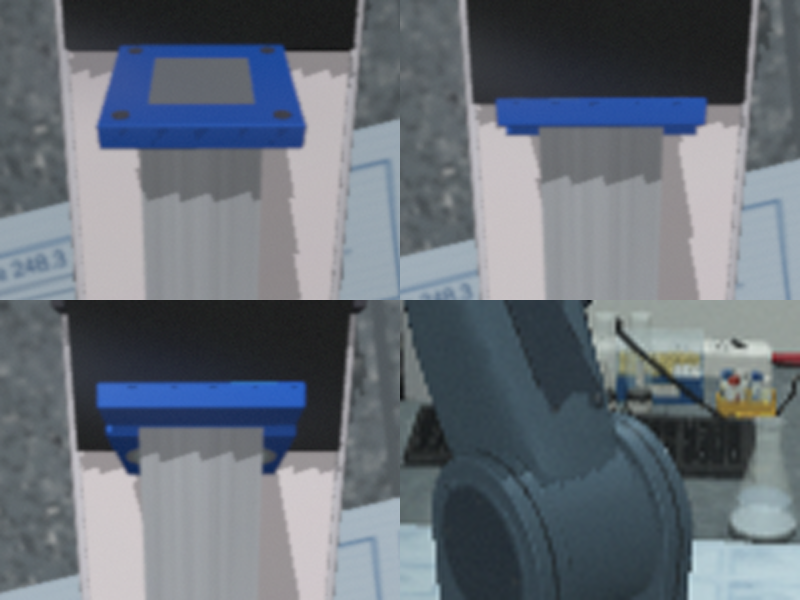

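Clockwise from top left, this shows the carrier at about 65°, then upright (second panel), with the robot arm blocking the side view. Bottom left is now: leaning about 15° past upright over the stage with its foot at the stage edge. A bit more push is needed.

>>> {"fn": "drive_tool", "kwargs": {
  "steps": [
    {"dx": 0.15,"dy": 0,"dz": 0,"ax": 0,"ay": 0,"az": 0},
    {"dx": 0.3,"dy": 0,"dz": 0,"ax": 0,"ay": 0,"az": 0},
    {"dx": 0.45,"dy": 0,"dz": 0,"ax": 0,"ay": 0,"az": 0},
    {"dx": 0.5,"dy": 0,"dz": 0,"ax": 0,"ay": 0,"az": 0},
    {"dx": 0.5,"dy": 0,"dz": 0,"ax": 0,"ay": 0,"az": 0}
  ]
}}

```text
clock: 20.77
position: [594.6, 79.2, 104.8]
ee_rot: [3.122, -0.345, -0.0]
ft_force: [-0.7, -0.1, -1.2]
grip_width: 17.1
finger_force: 58.9
```

```bash
python3 obs.py w23
```

```text
20.7667 [594.58  79.23 104.83] [-0.7 -0.1 -1.2] Fu -0.64 along 563.04 start 463.2
[ 218   15   85   96 4857] 107 221 299
[ 217   15   86   96 5131] [260.  49.]
```

It has fallen over. I'll back the blade off and check.

>>> {"fn": "drive_tool", "kwargs": {
  "steps": [
    {"dx": -0.5,"dy": 0,"dz": -0.3,"ax": 0,"ay": 0,"az": 0},
    {"dx": -2,"dy": 0,"dz": -1,"ax": 0,"ay": 0,"az": 0},
    {"dx": -4,"dy": 0,"dz": -2.5,"ax": 0,"ay": 0,"az": 0},
    {"dx": -5,"dy": 0,"dz": -4,"ax": 0,"ay": 0,"az": 0},
    {"dx": -5,"dy": 0,"dz": -5,"ax": 0,"ay": 0,"az": 0}
  ]
}}

```text
clock: 21.23
position: [543.4, 91.0, 155.7]
ee_rot: [-3.122, 0.344, 0.003]
ft_force: [1.0, 0.5, -1.6]
grip_width: 17.3
finger_force: 58.8
```

>>> {"fn": "drive_tool", "kwargs": {
  "steps": [
    {"dx": 0,"dy": 0,"dz": -1,"ax": 0,"ay": 0,"az": 0},
    {"dx": 0,"dy": 0,"dz": -1,"ax": 0,"ay": 0,"az": 0},
    {"dx": 0,"dy": 0,"dz": -1,"ax": 0,"ay": 0,"az": 0}
  ]
}}

```text
clock: 21.48
position: [546.7, 90.2, 165.4]
ee_rot: [-3.122, 0.345, -0.003]
ft_force: [-0.0, 0.2, -2.5]
grip_width: 17.0
finger_force: 58.8
```

```bash
python3 obs.py w24; python3 - <<'E'
from h import *
s=get_state();i=imaging.camera_info("wrist");im=cv2.imread("pics/w24.png");H,S,V=cv2.split(cv2.cvtColor(im,cv2.COLOR_BGR2HSV))
for k,st,c in comps((H>100)&(H<125)&(S>120),1000):
    if 180<c[0]<340:
        q=cv2.boxPoints(rect(k));print(q.round())
        for z in(30,34,40):
            P=np.array([onz(i,p,z) for p in q]);print(z,P[:,:2].round(1).tolist(),np.linalg.norm(P[1]-P[0]).round(1),np.linalg.norm(P[2]-P[1]).round(1),P.mean(0))
        g=cv2.cvtColor(im,cv2.COLOR_BGR2GRAY);x0,y0,w,h=st[:4]
        print(g[y0:y0+h:6,x0:x0+w:6])
E
```

```text
21.4833 [546.7   90.23 165.38] [-0.   0.2 -2.5] Fu -0.09 along 513.9 start 463.2
[ 226    0   70   52 2185] [261.  29.]
[[226.   0.]
 [295.   0.]
 [295.  51.]
 [226.  51.]]
30 [[711.4, 83.9], [698.4, 25.8], [659.4, 33.0], [673.1, 94.1]] 59.5 39.6 [685.56970681  59.20790097  30.        ]
34 [[710.2, 83.8], [697.3, 26.5], [658.9, 33.5], [672.4, 93.8]] 58.7 39.1 [684.69991249  59.40523465  34.        ]
40 [[708.3, 83.5], [695.7, 27.5], [658.1, 34.4], [671.4, 93.4]] 57.4 38.2 [683.39522102  59.70123517  40.        ]
[[ 37  76  77  77  76  76  76  76  77  76  77  73]
 [ 38  75 150 168 145  78  76 105 160 163 110  74]
 [ 34 127 174 177 174 116  74 166 176 173 161  74]
 [ 31 147 174 176 174 137  77 175 176 173 170  74]
 [ 29 103 174 175 173 101  76 159 177 173 150  79]
 [ 29  76 128 153 127  75  76  82 150 145  79  66]
 [ 35  77  76  76  76  76  77  76  77  76  75  64]
 [ 41  80  78  78  77  76  77  76  77  75  75  61]
 [ 48  77  73  76  75  72  77  75  75  74  74  62]]
```

Two round windows are visible on top, and the near edge lies at the stage edge, so the carrier is on the stage with windows up. Now I'll return the lifter to its original spot.

```bash
python3 - <<'E'
from h import *
rows([(546.7,90.2,165.4,-12.6),(490,50,185,-5),(480,-60,185,3),(505,-208,150,17.3),(514.4,-213.2,90,17.3)],20)
E
```

```text
[[-1.3, 1.4, -0.5, -0.037], [-2.6, 2.8, -1.1, -0.073], [-3.8, 4.3, -1.6, -0.11], [-4.6, 5.9, -2.0, -0.142], [-4.3, 7.9, -2.0, -0.167]]
[[-0.1, 2.0, 0.0, -0.025], [-0.2, 4.0, 0.0, -0.05], [-0.2, 6.0, 0.0, -0.075], [-0.3, 7.9, 0.0, -0.101], [0.0, 9.9, 0.4, -0.131]]
[[0.2, 1.9, 0.5, -0.032], [0.3, 3.9, 0.9, -0.064], [0.5, 5.8, 1.4, -0.097], [0.7, 7.7, 1.8, -0.129], [0.9, 9.6, 2.3, -0.161]]
[[-0.1, 1.9, 0.5, -0.032], [-0.3, 3.8, 1.0, -0.062], [0.0, 4.0, 3.0, -0.062], [0.3, 4.2, 4.9, -0.062], [0.5, 4.5, 6.9, -0.062]]
```

>>> {"fn": "drive_tool", "kwargs": {
  "steps": [
    {"dx": -1.3,"dy": 1,"dz": -0.5,"ax": 0,"ay": 0,"az": -0.04},
    {"dx": -2.6,"dy": 2.6,"dz": -1.1,"ax": 0,"ay": 0,"az": -0.07},
    {"dx": -3.8,"dy": 4.3,"dz": -1.6,"ax": 0,"ay": 0,"az": -0.11},
    {"dx": -4.6,"dy": 5.9,"dz": -2,"ax": 0,"ay": 0,"az": -0.14},
    {"dx": -4.3,"dy": 7.9,"dz": -2,"ax": 0,"ay": 0,"az": -0.167}
  ]
}}

```text
clock: 21.95
position: [484.6, 22.9, 184.4]
ee_rot: [-3.14, 0.079, 0.004]
ft_force: [-0.4, -0.4, -1.7]
grip_width: 17.5
finger_force: 58.8
```

>>> {"fn": "drive_tool", "kwargs": {
  "steps": [
    {"dx": -0.1,"dy": 2,"dz": 0,"ax": 0,"ay": 0,"az": -0.025},
    {"dx": -0.2,"dy": 4,"dz": 0,"ax": 0,"ay": 0,"az": -0.05},
    {"dx": -0.2,"dy": 6,"dz": 0,"ax": 0,"ay": 0,"az": -0.075},
    {"dx": -0.3,"dy": 7.9,"dz": 0,"ax": 0,"ay": 0,"az": -0.1},
    {"dx": 0,"dy": 9.9,"dz": 0.4,"ax": 0,"ay": 0,"az": -0.13}
  ]
}}

```text
clock: 22.37
position: [480.8, -77.5, 180.6]
ee_rot: [3.139, 0.122, -0.001]
ft_force: [-0.5, -0.9, -0.8]
grip_width: 17.7
finger_force: 58.7
```

>>> {"fn": "drive_tool", "kwargs": {
  "steps": [
    {"dx": 0.2,"dy": 1.9,"dz": 0.5,"ax": 0,"ay": 0,"az": -0.03},
    {"dx": 0.3,"dy": 3.9,"dz": 0.9,"ax": 0,"ay": 0,"az": -0.06},
    {"dx": 0.5,"dy": 5.8,"dz": 1.4,"ax": 0,"ay": 0,"az": -0.1},
    {"dx": 0.7,"dy": 7.7,"dz": 1.8,"ax": 0,"ay": 0,"az": -0.13},
    {"dx": 0.9,"dy": 9.6,"dz": 2.3,"ax": 0,"ay": 0,"az": -0.16}
  ]
}}

```text
clock: 22.78
position: [497.5, -172.6, 156.9]
ee_rot: [-3.119, -0.373, 0.002]
ft_force: [-0.4, -0.3, -0.8]
grip_width: 17.2
finger_force: 58.7
```

>>> {"fn": "drive_tool", "kwargs": {
  "steps": [
    {"dx": -0.1,"dy": 1.9,"dz": 0.5,"ax": 0,"ay": 0,"az": -0.03},
    {"dx": -0.3,"dy": 3.8,"dz": 1,"ax": 0,"ay": 0,"az": -0.06},
    {"dx": 0,"dy": 4,"dz": 3,"ax": 0,"ay": 0,"az": -0.06},
    {"dx": 0.3,"dy": 4.2,"dz": 5,"ax": 0,"ay": 0,"az": -0.06},
    {"dx": 0.5,"dy": 4.5,"dz": 6.5,"ax": 0,"ay": 0,"az": -0.06}
  ]
}}

```text
clock: 23.2
position: [512.4, -214.2, 90.6]
ee_rot: [-3.106, -0.463, 0.003]
ft_force: [0.1, -0.4, -1.3]
grip_width: 17.5
finger_force: 58.8
```

>>> {"fn": "drive_tool", "kwargs": {
  "steps": [
    {"dx": 0,"dy": 0,"dz": 0,"ax": 0,"ay": 0,"az": 0},
    {"dx": 0,"dy": 0,"dz": 0,"ax": 0,"ay": 0,"az": 0},
    {"dx": 0,"dy": 0,"dz": 0,"ax": 0,"ay": 0,"az": 0},
    {"dx": 0,"dy": 0,"dz": 0,"ax": 0,"ay": 0,"az": 0}
  ]
}}

```text
clock: 23.53
position: [513.5, -214.2, 93.8]
ee_rot: [3.106, 0.464, 0.002]
ft_force: [0.0, -0.2, -0.9]
grip_width: 17.3
finger_force: 58.8
```

```bash
python3 - <<'E'
from h import *
delta([514.4,-213.2,36],down(17.3))
E
```

```text
d cm [ 0.112 -0.071  5.775] rot [ 0.0008 -0.001  -0.0052]
```

>>> {"fn": "drive_tool", "kwargs": {
  "steps": [
    {"dx": 0,"dy": 0,"dz": 1.5,"ax": 0,"ay": 0,"az": 0},
    {"dx": 0,"dy": 0,"dz": 3,"ax": 0,"ay": 0,"az": 0},
    {"dx": 0,"dy": 0,"dz": 4.5,"ax": 0,"ay": 0,"az": 0},
    {"dx": 0,"dy": 0,"dz": 5.3,"ax": 0,"ay": 0,"az": 0},
    {"dx": 0,"dy": 0,"dz": 5.6,"ax": 0,"ay": 0,"az": 0}
  ]
}}

```text
clock: 23.95
position: [512.8, -213.5, 36.5]
ee_rot: [-3.107, -0.465, 0.001]
ft_force: [0.2, 0.5, -1.7]
grip_width: 17.5
finger_force: 58.8
```

>>> {"fn": "drive_tool", "kwargs": {
  "steps": [
    {"dx": 0,"dy": 0,"dz": 0,"ax": 0,"ay": 0,"az": 0},
    {"dx": 0,"dy": 0,"dz": 0,"ax": 0,"ay": 0,"az": 0},
    {"dx": 0,"dy": 0,"dz": 0,"ax": 0,"ay": 0,"az": 0},
    {"dx": 0,"dy": 0,"dz": 0,"ax": 0,"ay": 0,"az": 0}
  ]
}}

```text
clock: 24.28
position: [513.6, -214.1, 37.7]
ee_rot: [3.107, 0.464, 0.002]
ft_force: [-1.2, -0.1, -1.1]
grip_width: 16.9
finger_force: 58.8
```

Contact is expected near z = 28.7.

>>> {"fn": "drive_tool", "kwargs": {
  "steps": [
    {"dx": 0,"dy": 0,"dz": 0.2,"ax": 0,"ay": 0,"az": 0},
    {"dx": 0,"dy": 0,"dz": 0.4,"ax": 0,"ay": 0,"az": 0},
    {"dx": 0,"dy": 0,"dz": 0.6,"ax": 0,"ay": 0,"az": 0},
    {"dx": 0,"dy": 0,"dz": 0.75,"ax": 0,"ay": 0,"az": 0},
    {"dx": 0,"dy": 0,"dz": 0.8,"ax": 0,"ay": 0,"az": 0}
  ]
}}

```text
clock: 24.7
position: [512.9, -213.8, 28.7]
ee_rot: [-3.107, -0.465, 0.0]
ft_force: [-1.4, 1.6, 4.1]
grip_width: 17.4
finger_force: 59.6
```

>>> {"fn": "drive_tool", "kwargs": {
  "steps": [
    {"dx": 0,"dy": 0,"dz": 0,"ax": 0,"ay": 0,"az": 0},
    {"dx": 0,"dy": 0,"dz": 0,"ax": 0,"ay": 0,"az": 0},
    {"dx": 0,"dy": 0,"dz": 0.03,"ax": 0,"ay": 0,"az": 0},
    {"dx": 0,"dy": 0,"dz": 0.03,"ax": 0,"ay": 0,"az": 0}
  ]
}}

```text
clock: 25.03
position: [513.0, -214.0, 28.8]
ee_rot: [-3.107, -0.464, -0.0]
ft_force: [0.1, -0.3, 1.9]
grip_width: 17.1
finger_force: 59.3
```

>>> {"fn": "drive_tool", "kwargs": {
  "steps": [
    {"dx": 0,"dy": 0,"dz": 0.02,"ax": 0,"ay": 0,"az": 0},
    {"dx": 0,"dy": 0,"dz": 0.03,"ax": 0,"ay": 0,"az": 0},
    {"dx": 0,"dy": 0,"dz": 0.03,"ax": 0,"ay": 0,"az": 0}
  ]
}}

```text
clock: 25.28
position: [513.1, -214.0, 28.7]
ee_rot: [-3.107, -0.464, -0.001]
ft_force: [-0.7, 0.8, 4.6]
grip_width: 16.9
finger_force: 59.8
```

On the table, light contact. Release and withdraw.

>>> {"fn": "drive_tool", "kwargs": {
  "steps": [
    {"dx": 0,"dy": 0,"dz": -0.02,"ax": 0,"ay": 0,"az": 0},
    {"dx": 0,"dy": 0,"dz": -0.02,"ax": 0,"ay": 0,"az": 0},
    {"dx": 0,"dy": 0,"dz": -0.02,"ax": 0,"ay": 0,"az": 0},
    {"dx": 0,"dy": 0,"dz": -0.02,"ax": 0,"ay": 0,"az": 0},
    {"dx": 0,"dy": 0,"dz": -0.02,"ax": 0,"ay": 0,"az": 0}
  ],
  "grip": 1
}}

```text
clock: 25.7
position: [513.0, -213.9, 28.4]
ee_rot: [3.107, 0.465, -0.0]
ft_force: [-0.0, -0.1, -0.2]
grip_width: 76.7
finger_force: 0.0
```

>>> {"fn": "drive_tool", "kwargs": {
  "steps": [
    {"dx": 0,"dy": 0,"dz": 0,"ax": 0,"ay": 0,"az": 0},
    {"dx": 0,"dy": 0,"dz": 0,"ax": 0,"ay": 0,"az": 0},
    {"dx": 0,"dy": 0,"dz": 0,"ax": 0,"ay": 0,"az": 0}
  ]
}}

```text
clock: 25.95
position: [513.0, -213.9, 28.5]
ee_rot: [-3.107, -0.465, 0.0]
ft_force: [-0.1, -0.6, 0.1]
grip_width: 85.7
finger_force: 0.0
```

>>> {"fn": "drive_tool", "kwargs": {
  "steps": [
    {"dx": 0,"dy": 0,"dz": -1,"ax": 0,"ay": 0,"az": 0},
    {"dx": 0,"dy": 0,"dz": -4,"ax": 0,"ay": 0,"az": 0},
    {"dx": 0,"dy": 0,"dz": -8,"ax": 0,"ay": 0,"az": 0},
    {"dx": 0,"dy": 0,"dz": -12,"ax": 0,"ay": 0,"az": 0},
    {"dx": 0,"dy": 0,"dz": -15,"ax": 0,"ay": 0,"az": 0}
  ]
}}

```text
clock: 26.37
position: [513.3, -214.7, 182.0]
ee_rot: [3.106, 0.463, 0.003]
ft_force: [0.8, 0.4, 0.0]
grip_width: 85.6
finger_force: 0.0
```

>>> {"fn": "drive_tool", "kwargs": {
  "steps": [
    {"dx": -1,"dy": 0,"dz": -1,"ax": 0,"ay": 0,"az": 0},
    {"dx": -2,"dy": 0,"dz": -2,"ax": 0,"ay": 0,"az": 0},
    {"dx": -2,"dy": 0,"dz": -2,"ax": 0,"ay": 0,"az": 0},
    {"dx": -2,"dy": 0,"dz": -2,"ax": 0,"ay": 0,"az": 0}
  ]
}}

```text
clock: 26.7
position: [494.0, -219.8, 199.2]
ee_rot: [-3.107, -0.463, -0.002]
ft_force: [-0.0, 0.5, -0.4]
grip_width: 85.2
finger_force: 0.0
```

```bash
python3 - <<'E'
from h import *
s=get_state();print(s['clock'],s['position'],s['grip_width'],s['finger_force'])
i=imaging.camera_info("top");im=imaging.get_image("top")[:,:,::-1].copy();cv2.imwrite("pics/top9.png",im)
H,S,V=cv2.split(cv2.cvtColor(im,cv2.COLOR_BGR2HSV))
W=np.zeros(H.shape,bool);W[110:240,150:350]=1
for nm,m,z in(("blue",(H>100)&(H<125)&(S>150)&W,40),("orange",(H>5)&(H<18)&(S>170)&W,70)):
    for k,st,c in comps(m,12):
        q=rect(k);P=np.array([onz(i,p,z) for p in cv2.boxPoints(q)]);print(nm,st,P[:,:2].round().tolist(),P.mean(0)[:2].round(1),np.linalg.norm(P[1]-P[0]).round(1),np.linalg.norm(P[2]-P[1]).round(1),(P.mean(0)[:2]-[619.2,73])@[.976,-.218])
iw=imaging.camera_info("wrist");w=imaging.get_image("wrist")[:,:,::-1].copy();cv2.imwrite("pics/w9.png",w)
H,S,V=cv2.split(cv2.cvtColor(w,cv2.COLOR_BGR2HSV))
for k,st,c in comps((H>3)&(H<20)&(S>150)&(V>190),100):
    q=rect(k);print('grip top',onz(iw,q[0],73).round(1),q)
d=cv2.absdiff(im,cv2.imread("pics/top0.png")).max(2)>60
print([(st[:5].tolist()) for k,st,c in comps(d,15)])
E
```

```text
26.7 [ 494.01938048 -219.79103785  199.18512002] 85.24829360975544 0.0
blue [228 135  19  19 184] [[671.0, 90.0], [731.0, 77.0], [717.0, 22.0], [658.0, 36.0]] [694.1  56.3] 61.2 56.0 76.69981961539173
blue [191 160  14  13  64] [[611.0, 219.0], [638.0, 199.0], [614.0, 169.0], [587.0, 189.0]] [612.6 194. ] 33.9 37.9 -32.80908658733503
blue [247 202  12  11  63] [[480.0, 19.0], [487.0, -15.0], [453.0, -22.0], [446.0, 12.0]] [466.8  -1.4] 34.2 35.0 -132.5282573933791
grip top [ 514.7 -212.4   73. ] ((260.5, 163.0), (34.0, 15.0), 90.0)
[[228, 135, 19, 19, 263], [334, 140, 22, 21, 151], [343, 154, 10, 9, 29], [368, 155, 15, 23, 182], [223, 156, 19, 20, 275], [0, 162, 345, 222, 14345], [345, 202, 9, 11, 27], [291, 236, 22, 14, 77], [0, 277, 6, 21, 54], [1, 277, 50, 29, 476], [0, 310, 28, 39, 453], [238, 311, 11, 26, 82], [36, 340, 8, 7, 17], [240, 355, 36, 15, 146], [277, 354, 6, 11, 30], [298, 355, 1, 18, 18], [252, 367, 20, 9, 41], [278, 366, 6, 10, 34], [222, 378, 4, 6, 18], [59, 380, 10, 4, 23]]
```

```bash
python3 -c "
from rig import workorder
print(workorder.close_job())"
```

```text
the job is handed in; nothing more can be done
None
```

The carrier lies flat on the black stage with its windows up after a seating push of about 6 N by the wrist force readings, the lifter stands back on the worktop where it started, and the job was handed in at about 27 s with no result reported back.

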